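Clear a turned vial from a vial feeder and let the next ones run down

ROBOT

A 7-joint arm with a two-finger parallel gripper is mounted at the origin on a cart in front of the work surface, level with it; the furniture and walls round the work are solid. World frame = base frame: x ahead of the robot, y to its left, z up, the work surface at z = 0. Lengths are in m, angles in rad, forces in N, time in s.
With the tool pointing down it reaches from about 0.4 to 0.875 m from the base axis. Payload 6.5 kg.
Tool frame: the origin (TCP) lies at the very end of the fingers, on their centre line; the grasp point (between the pads) lies 19 mm behind it (manip.grip_point_offset is the distance from the TCP to the grasp point, in m); z points along the fingers, y is the direction in which the jaws open and shut (so a half turn about z gives the same grasp; the last joint's range is limited). The gripper opens to 88 mm and grips with 3 to 60 N. Pads are 18 mm wide; open, the fingers measure 123 mm over their backs; the gripper's body (75 mm by 187 mm) begins 45 mm behind the grasp point.
Start: joints at [1.053, 0.536, -0.004, 1.538, 0.003, 1.067, -0.071], TCP at [0.284, -0.585, 0.239] pointing down, gripper open.
Joint ranges: [-2.7, 2.7], [-0.37, 2.16], [-1.27, 1.26], [0.24, 2.4], [-1.31, 4.45], [0.19, 1.91], [-2.76, 2.76]. Speed limits (rad/s): [2.39, 2.39, 3.14, 3.14, 3.14, 3.14, 3.14].

INTERFACE

Orientations are given as a unit quaternion [w, x, y, z].
In Python, from workcell import sensors, vision, hand_in, manip gives the robot as it stands.
- The arm moves only by the shell command python3 -m creep 'ROWS' [OPENING]. ROWS is JSON, a list of rows, each an object of numbers: "dx", "dy", "dz": the shift along the tool's x, y, z in mm; "rx", "ry", "rz": the turn, a rotation vector about the tool's x, y, z in rad. A call has 1 to 12 rows; each row shifts and turns the pose as measured when the row begins, along the tool's axes as they then stand; what a row does not reach is not made up. A row lasts 1/12 s, in which the tool goes at most 41.7 mm and 7.16 degrees, less where a joint would pass 70% of its speed; a pose out of reach is approached as far as the arm can. A call with a gripper value outside its range is refused whole. OPENING is the gripper command: -1 is shut, 1 is fully open, values between are in proportion, set as the call begins (- or left out, the last holds). The fingers move at their own pace and stop on an object; the grip force is fixed at half the most. Time passes only in rows, so rows that do not move let the fingers close. It gives the time, the measured TCP pose, the force and the opening at its end, in the units of the state.
- sensors.get_state(): the state, without advancing time (a new reading comes with each control period).
- vision.grab_frame(name): name is "scene" or "top" or "wrist"; returns a dict with "frame" (400x640x3 uint8, red, green, blue), "fx", "fy", "cx", "cy" (pixels), "R" (3x3) and "t" (3): a world point X has camera coordinates R X + t. Camera axes: x right, y down, z forward; pixel columns grow to the right and rows downward; lengths in m; the calibration is good to about 2 mm. The wrist camera is an equidistant fisheye: a pixel r from the principal point sees the ray r / f radians off the axis. A picture is of the moment at which its call begins. There is no depth.
- hand_in(): hands the job in, once; it reports no verdict.
The state is a dict: "time": time; "joints": joint angles; "qvel": joint speeds; "tau": joint torques, N m; "eef_pos": TCP position; "ee_rot": TCP orientation; "force": force on the tool from outside, world axes, zero at the start; "wrist_torque": the same for the moment, N m; "finger_gap": finger opening in m.
Only numpy, scipy, OpenCV 4.12 (cv2) and the standard library are available. Lean on these libraries where they do the work, as an engineer would, in place of code of your own. Each camera call takes 0.05 s, during which the arm holds its last target.

TASK

A vial has turned lengthwise and jammed the sloping feed chute: push the side shutter fully open, press the lift-out lever all the way so the paddle tips the vial over the sill into the reject tray, let the lever up, and push the shutter fully shut. Then slide the white gate plate up out of its slot so the four waiting vials roll down to the end stop, and stand the plate in the clear holder. Do not touch the vials in the feeder with the gripper (they may be chipped) or let one fall out, and leave the other things where they stand.

Things in the scene. Friction and masses are not known exactly. Their poses are not given: they have to be found in the camera images.
- feeder: Vial feeder, fixed: open aluminium channel, 47 mm wide inside with slippery white liners, on posts over a grey base. Origin on the worktop under its middle; -x is the front; +y runs up the chute, which falls 10 degrees towards -y. Channel middle x = 0; floor 100 mm up at y = 0; walls 24 mm high. Front wall has a window from y = -52 to +12 mm with a 6 mm sill. Gate slot at y = +40 mm.
- end_stop (a point): The uphill face of the steel stop at the low end of the chute, on the middle of the channel, 11.5 mm above its floor. The first of the waiting vials must come to rest against it and the others behind one another.
- reject_tray (a point): Centre of the rubber-lined floor of the reject tray, an open bin on the front side of the feeder opposite the window (floor 56 mm by 92 mm, rim 30 mm above the floor), with a short ramp from the sill down to it.
- shutter (a joint): Side shutter, a flat strip that closes the window in the front wall. 0 m = shut, 0.07 m = fully open; opens by sliding down the chute (feeder -y, with its slope). Friction about 1 N; stays where it is left. It may start up to 12 mm open.
- shutter_tab (a point): Centre of the upper part of the shutter's black upright push tab: a block 18 mm (feeder x) by 8 mm (feeder y); the tab runs from 22 mm below this point to 10 mm above it. The point is 42 mm in front of the channel's middle and moves with the shutter. At least 40 mm is free on both its faces (feeder +y and -y).
- lift (a joint): Lift-out lever; its paddle lies in the chute floor under the jammed vial; both turn on a shaft along the front of the chute. 0 rad = lever up, paddle flush; 0.75 rad = fully pressed, paddle tipped up, sloping to the front. Springs back by itself; about 4 N at the pad when fully pressed. The vial has rolled out over the sill once it is near full travel.
- lever_pad (a point): Centre of the top of the black press pad (30 x 26 mm) at the front end of the lever, 103 mm in front of the channel's middle, 75 mm from the shaft. Pressed down it sinks about 55 mm in full travel, swinging up to 5 mm further forward on the way. Nothing lies under it but the worktop.
- gate: Gate plate, white plastic, 64 mm wide (own x), 4 mm thick (own y), 76 mm high with the grip strip (44 x 8 x 16 mm) along its top edge; 50 g. Origin at the middle of its lower edge, z up. It stands across the chute in a 7 mm wide slot between grey upright guides and holds back four vials; the guides end 42 mm above its lower edge: lift it 45 mm to free it.
- gate_grip (a point): Centre of the gate plate's grip strip, 68 mm above its lower edge; the strip is 8 mm thick along the plate's y.
- gate_holder: Clear plastic holder, fixed to the worktop in front and to the left of the gate: an open-topped pocket 76 mm long (own x) by 16 mm wide (own y) inside, its floor 3 mm and its rim 45 mm above the worktop. Origin under its middle on the worktop.
- jammed_vial: The jammed glass vial with white screw cap, 23 mm in diameter, 44 mm long (cap 18 mm in diameter), lying lengthwise in the chute at the window, on the paddle. Origin at the centre of its glass bottom, z along the vial towards the cap. It is lower than the walls and there is no room for fingers beside it.
- vial_1: First waiting vial, same kind, lying across the chute against the gate. Origin at the centre of its bottom (front side), z along the vial towards the cap.
- vial_2: Second waiting vial, behind the first; same kind and axes.
- vial_3: Third waiting vial; same kind and axes.
- vial_4: Fourth waiting vial, highest up the chute; same kind and axes.
- petri: Petri dish on the worktop, 89 mm across, 15 mm high; a bystander. Origin under its middle.
- small_bottle: Small screw-cap bottle, 56 mm across, 105 mm high; a bystander. Origin under its middle.
- spare_vial: Vial with black cap standing on the worktop behind the feeder, 23 mm across, 44 mm high; a bystander. Origin under its middle.
- beaker: Glass beaker standing behind the feeder, 55 mm across, 70 mm high; a bystander. Origin under its middle.
- marker: Marker pen lying on the worktop in front of the feeder, 140 mm long, 15 mm high; a bystander. Origin under its middle.

How it is judged:
On the way, in this order (a step that is already met when the one before it is completed fails the run):
1. the side shutter is fully open (within 10 mm) (value of joint shutter above 0.06 m), for 0.1 s.
2. the jammed vial lies in the reject tray and the lever is back up (x of jammed_vial in the frame of feeder between -0.124 and -0.05 m and y of jammed_vial in the frame of feeder between -0.068 and 0.028 m and z of jammed_vial in the frame of feeder between 0.05 and 0.085 m and value of joint lift below 0.06 rad), for 0.2 s.
3. the side shutter is fully shut (within 6 mm) (value of joint shutter below 0.006 m), for 0.1 s.
4. the gate plate has been drawn up out of its slot (z of gate in the frame of feeder above 0.152 m), for 0.1 s.
At the end, for the whole second after the job is handed in: Jammed vial at rest in the tray; lever up (0.06 rad); shutter shut (6 mm); gate plate released in the holder (15 mm off centre, lower edge under 12 mm, lean under 0.5 rad); the four vials at rest in the low end of the chute, closed up to the stop (last one within 10 mm of a full row) (all of step 2 and linear speed of each of jammed_vial, gate, vial_1, vial_2, vial_3, vial_4 below 0.02 m/s and value of joint shutter below 0.006 m and horizontal distance between gate and gate_holder below 0.015 m and height (world z) of gate below 0.012 m and angle between gate's own z axis and vertical below 0.5 rad and y of each of vial_1, vial_2, vial_3, vial_4 in the frame of feeder below -0.064 m and z of each of vial_1, vial_2, vial_3, vial_4 in the frame of feeder above 0.07 m); the robot touches nothing.
It fails at once if the fingers touch a vial of the feeder (contact force between any of jammed_vial, vial_1, vial_2, vial_3, vial_4 and the fingers above 0.3 N).
It fails at once if a vial falls out of the feeder (height (world z) of any of jammed_vial, vial_1, vial_2, vial_3, vial_4 below 0.04 m).
It fails at once if a bystander (petri dish, bottle, black-capped vial, beaker, marker) is pushed more than 20 mm or knocked over (distance of any of petri, small_bottle, spare_vial, beaker, marker from where it was at the start of the episode above 0.02 m or angle between any of petri, small_bottle, spare_vial, beaker's own z axis and vertical above 0.5 rad).
It also fails if it takes over 54 s, if anything falls off the work surface, if the arm or the gripper's body presses on something with over 40 N, if the wrist force passes 120 N, or if a joint passes its speed limit or range.

## Working session

There is one attempt and no reset: what is moved stays moved. The work goes in short steps, Python scripts to look and compute and a shell command to move; the robot and the scene stay as the last step left them, time stands still between calls to the robot, and variables do not carry over. Pictures are saved under pics/ and viewed, and the job is handed in when it is done.

```bash
mkdir -p pics; ls; python3 - <<'E'
from workcell import sensors, vision, manip
import cv2,json
print(sensors.get_state()); print(manip.grip_point_offset)
for n in ("scene","top","wrist"):
    f=vision.grab_frame(n); cv2.imwrite(f"pics/a_{n}.png",f["frame"][:,:,::-1])
    print(n,f["fx"],f["fy"],f["cx"],f["cy"],f["R"],f["t"])
E
```

```text
pics
{'time': 0.0, 'joints': array([ 1.05283662,  0.53718616, -0.00440464,  1.53885727,  0.00258958,
        1.06727235, -0.07117808]), 'qvel': array([ 0.00045694,  0.00016515,  0.00085373, -0.00227118, -0.00026435,
       -0.00060617, -0.00022925]), 'tau': array([-3.42506282e-04, -5.70975316e+01,  9.91009399e-01, -2.51608658e+01,
       -5.61820599e-02,  1.78364612e-02,  1.33567223e-04]), 'eef_pos': array([ 0.28346229, -0.58426332,  0.23783261]), 'ee_rot': array([-8.19342718e-04,  9.74590397e-01,  2.23992902e-01, -2.57161090e-04]), 'force': array([ 0.55996327, -0.05292955,  0.31261598]), 'wrist_torque': array([-0.0307489 , -0.00961296,  0.01465836]), 'finger_gap': 0.08777446414824658}
0.0187
scene 474.2311550336923 474.2311550336923 320.27383165717214 199.6102132282666 [[-0.46398812 -0.88563775 -0.01899486]
 [-0.62536723  0.3426679  -0.70106671]
 [ 0.62740007 -0.31340786 -0.71284266]] [0.22267922 0.48854114 0.73736707]
top 505.8319110274541 505.8319110274541 317.7650996356225 202.07354621344408 [[-0.0143667  -0.99982746 -0.01177486]
 [-0.99026642  0.01585781 -0.13827855]
 [ 0.13844141  0.00967365 -0.99032338]] [-0.05165728  0.60657898  1.19010928]
wrist 309.70691628693146 309.70691628693146 316.10482720286154 199.57816040808464 [[ 0.43667693 -0.89961633 -0.00192584]
 [-0.86390299 -0.41993683  0.27807314]
 [-0.25096787 -0.11976439 -0.96055797]] [-0.64909003 -0.03842413  0.38951436]
```

View pics/a_scene.png

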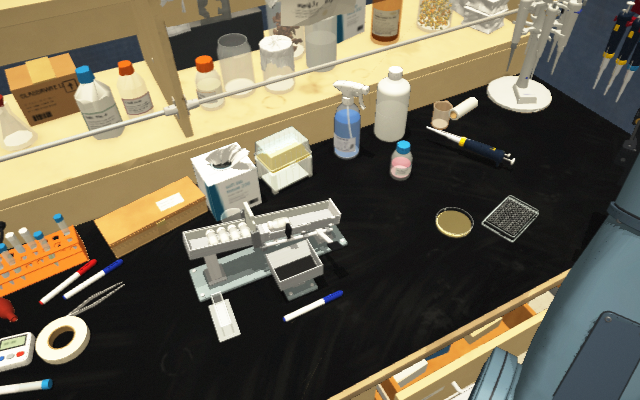

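View pics/a_top.png

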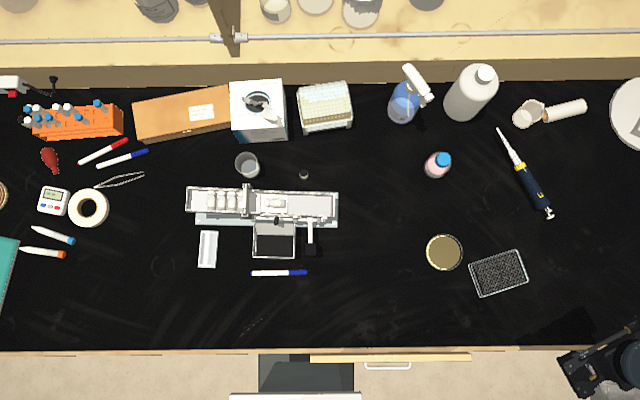

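The top view shows the feeder at px (185-338, 185-260), low end on the right. The holder is at (207,249) and the marker at (279,272). I'll zoom in on these.

```bash
python3 - <<'E'
import cv2
t=cv2.imread("pics/a_top.png")[170:290,170:350]; cv2.imwrite("pics/a_topz.png",cv2.resize(t,None,fx=4.4,fy=4.4,interpolation=cv2.INTER_CUBIC))
t=cv2.imread("pics/a_scene.png")[190:350,175:355]; cv2.imwrite("pics/a_scz.png",cv2.resize(t,None,fx=3.7,fy=3.7,interpolation=cv2.INTER_CUBIC))
E
```

```text
(no output)
```

View pics/a_topz.png

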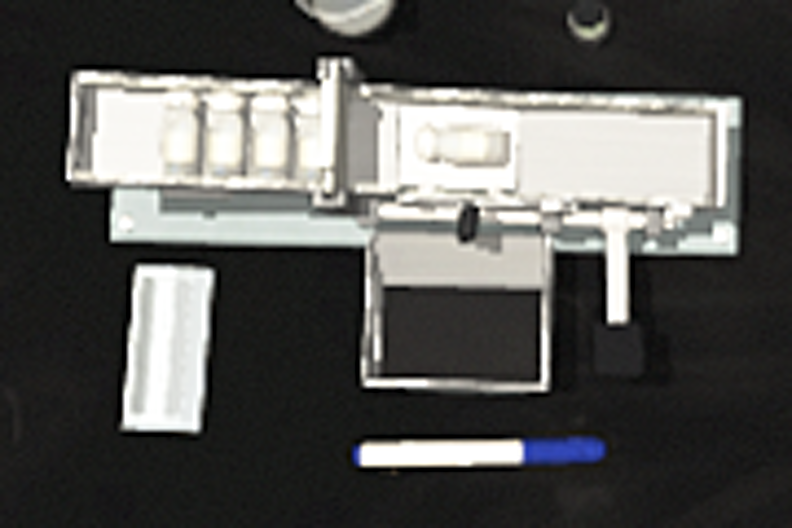

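View pics/a_scz.png

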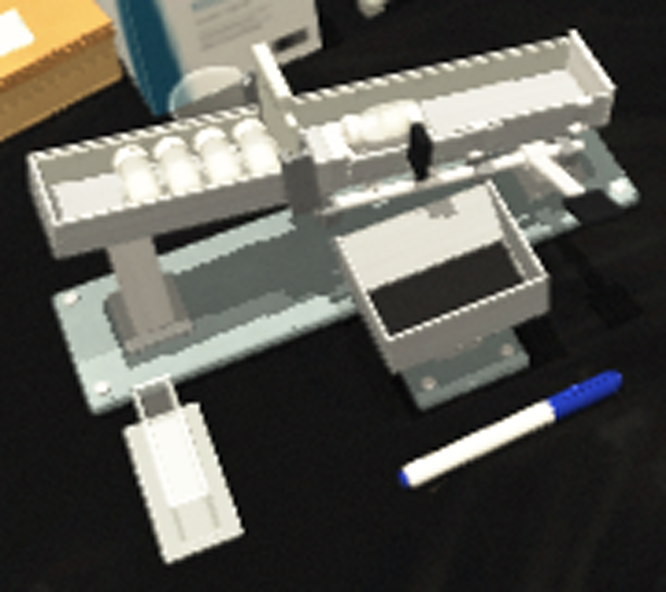

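```bash
cat > h.py <<'E'
import numpy as np, cv2, pickle, os
from workcell import vision, sensors
def cam(n):
    p=f"cam_{n}.pkl"
    if not os.path.exists(p):
        f=vision.grab_frame(n); pickle.dump({k:f[k] for k in f if k!="frame"},open(p,"wb"))
    return pickle.load(open(p,"rb"))
def ray(n,uv,c=None):
    c=c or cam(n); R=np.array(c["R"]); t=np.array(c["t"])
    if n=="wrist":
        a=np.array([(uv[0]-c["cx"])/c["fx"],(uv[1]-c["cy"])/c["fy"]]); r=np.linalg.norm(a)
        d=np.array([*(a*np.sin(r)/max(r,1e-9)),np.cos(r)])
    else: d=np.array([(uv[0]-c["cx"])/c["fx"],(uv[1]-c["cy"])/c["fy"],1])
    return -R.T@t, R.T@d/np.linalg.norm(d)
def plane(n,uv,z,c=None):
    o,d=ray(n,uv,c); return o+d*(z-o[2])/d[2]
def tri(rays):
    A=np.zeros((3,3));b=np.zeros(3)
    for o,d in rays:
        P=np.eye(3)-np.outer(d,d);A+=P;b+=P@o
    x=np.linalg.solve(A,b); return x,[round(1e3*np.linalg.norm(np.cross(x-o,d)),1) for o,d in rays]
def proj(n,X,c=None):
    c=c or cam(n); p=np.array(c["R"])@X+np.array(c["t"]); return np.array([c["fx"]*p[0]/p[2]+c["cx"],c["fy"]*p[1]/p[2]+c["cy"]])
def tz(u,v): return (170+(u+.5)/4.4-.5,170+(v+.5)/4.4-.5)
def sz(u,v): return (175+(u+.5)/3.7-.5,190+(v+.5)/3.7-.5)
E
python3 - <<'E'
from h import *
np.set_printoptions(precision=4,suppress=True)
P={"tray FL":((365,383),(392,352)),"tray FR":((549,388),(547,278)),"tab top":((468,210),(418,126)),
"grip back":((335,62),(265,48)),"plateL low":((113,240),(93,410)),"base R front":((738,252),(637,198)),
"chan UL front":((68,183),(52,240)),"chan UL back":((74,74),(30,157)),"chan LowBack":((726,100),(575,34)),"holdFL":((122,430),(165,560)),"holdFR":((201,432),(242,530))}
for k,(a,b) in P.items():
    x,e=tri([ray("top",tz(*a)),ray("scene",sz(*b))]); print(k,x,e)
E
```

```text
tray FL [0.4743 0.0923 0.075 ] [np.float64(0.8), np.float64(0.8)]
tray FR [ 0.4711 -0.0039  0.0834] [np.float64(1.5), np.float64(1.5)]
tab top [0.5587 0.0316 0.1433] [np.float64(0.0), np.float64(0.0)]
grip back [0.6296 0.0931 0.1722] [np.float64(2.1), np.float64(2.1)]
plateL low [0.5594 0.2449 0.0137] [np.float64(0.5), np.float64(0.5)]
base R front [ 0.5479 -0.1072  0.0106] [np.float64(1.3), np.float64(1.3)]
chan UL front [0.5756 0.2347 0.146 ] [np.float64(0.5), np.float64(0.5)]
chan UL back [0.6297 0.2297 0.1547] [np.float64(0.3), np.float64(0.3)]
chan LowBack [ 0.6203 -0.101   0.0967] [np.float64(0.0), np.float64(0.0)]
holdFL [0.4531 0.239  0.0099] [np.float64(0.8), np.float64(0.8)]
holdFR [0.4515 0.1956 0.007 ] [np.float64(1.2), np.float64(1.2)]
```

```bash
python3 -m creep '[{"dx":27,"dy":-26,"dz":-10},{"dx":27,"dy":-26,"dz":-10},{"dx":27,"dy":-26,"dz":-10},{"dx":27,"dy":-26,"dz":-10},{"dx":28,"dy":-27,"dz":-10},{"dx":28,"dy":-27,"dz":-10},{"dx":28,"dy":-27,"dz":-10},{"dx":28,"dy":-27,"dz":-10},{"dx":28,"dy":-27},{"dx":28,"dy":-27},{"dx":28,"dy":-27},{"dx":28,"dy":-27}]' -1
```

```text
$[0]: bad value
```

```bash
python3 -m creep --help; python3 -m creep '[{"dx":27,"dy":-26,"dz":-10,"rx":0,"ry":0,"rz":0}]' -1
```

```text
time: 0.33
eef_pos: [0.2914, -0.5537, 0.2461]
ee_rot: [-0.0, 0.975, 0.22, -0.002]
force: [-0.0, -0.3, 1.0]
finger_gap: 0.0837invalid input: not JSON, or not a number
```

```bash
python3 -m creep '[{"dx":0,"dy":0,"dz":-8,"rx":0,"ry":0,"rz":-0.12},{"dx":0,"dy":0,"dz":-8,"rx":0,"ry":0,"rz":-0.12},{"dx":0,"dy":0,"dz":-8,"rx":0,"ry":0,"rz":-0.12},{"dx":0,"dy":0,"dz":-8,"rx":0,"ry":0,"rz":-0.12},{"dx":0,"dy":0,"dz":-8,"rx":0,"ry":0,"rz":-0.12},{"dx":0,"dy":0,"dz":-8,"rx":0,"ry":0,"rz":-0.12},{"dx":0,"dy":0,"dz":-8,"rx":0,"ry":0,"rz":-0.12},{"dx":0,"dy":0,"dz":-8,"rx":0,"ry":0,"rz":-0.12},{"dx":0,"dy":0,"dz":-8,"rx":0,"ry":0,"rz":-0.12},{"dx":0,"dy":0,"dz":0,"rx":0,"ry":0,"rz":0}]' -1
```

```text
time: 1.17
eef_pos: [0.2964, -0.5452, 0.3206]
ee_rot: [-0.004, 0.706, 0.708, 0.0]
force: [0.2, 0.1, 0.7]
finger_gap: 0.0164
```

```bash
python3 -m creep '[{"dx":38,"dy":14,"dz":0,"rx":0,"ry":0,"rz":0},{"dx":38,"dy":14,"dz":0,"rx":0,"ry":0,"rz":0},{"dx":38,"dy":14,"dz":0,"rx":0,"ry":0,"rz":0},{"dx":38,"dy":14,"dz":0,"rx":0,"ry":0,"rz":0},{"dx":38,"dy":14,"dz":0,"rx":0,"ry":0,"rz":0},{"dx":38,"dy":14,"dz":0,"rx":0,"ry":0,"rz":0},{"dx":38,"dy":14,"dz":0,"rx":0,"ry":0,"rz":0},{"dx":38,"dy":14,"dz":0,"rx":0,"ry":0,"rz":0},{"dx":38,"dy":14,"dz":0,"rx":0,"ry":0,"rz":0},{"dx":38,"dy":14,"dz":0,"rx":0,"ry":0,"rz":0},{"dx":38,"dy":14,"dz":0,"rx":0,"ry":0,"rz":0},{"dx":38,"dy":14,"dz":0,"rx":0,"ry":0,"rz":0}]' -1
python3 - <<'E'
from h import *
f=vision.grab_frame("wrist"); cv2.imwrite("pics/b_wrist.png",f["frame"][:,:,::-1])
pickle.dump({k:f[k] for k in f if k!="frame"},open("b_wrist.pkl","wb"))
R=f["R"];print(-R.T@f["t"],R[2],sensors.get_state()["eef_pos"])
E
```

```text
time: 2.17
eef_pos: [0.473, -0.0882, 0.3156]
ee_rot: [-0.004, 0.731, 0.682, -0.002]
force: [0.9, -1.1, 0.2]
finger_gap: 0.0006
[ 0.47916296 -0.01737558  0.46145853] [-0.02731876 -0.27408295 -0.96131796] [ 0.47597683 -0.07881749  0.31611494]
```

View pics/b_wrist.png

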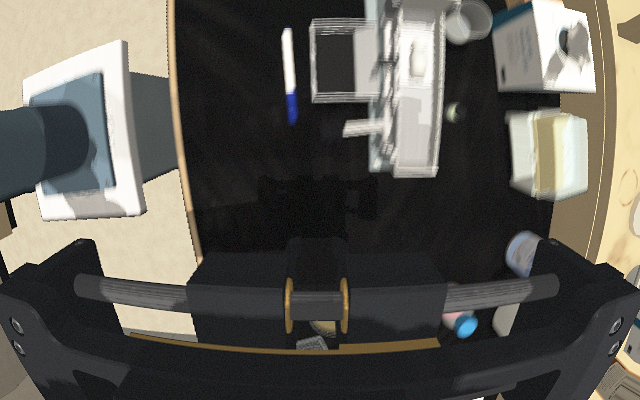

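Motion-blurred wrist view. The feeder is at px (310-440, 0-175), so I need to move further +y and settle.

```bash
python3 -m creep '[{"dx":38,"dy":10,"dz":0,"rx":0,"ry":0,"rz":-0.04},{"dx":38,"dy":10,"dz":0,"rx":0,"ry":0,"rz":0},{"dx":38,"dy":10,"dz":0,"rx":0,"ry":0,"rz":0},{"dx":0,"dy":0,"dz":0,"rx":0,"ry":0,"rz":0},{"dx":0,"dy":0,"dz":0,"rx":0,"ry":0,"rz":0}]' -1
python3 - <<'E'
from h import *
f=vision.grab_frame("wrist"); cv2.imwrite("pics/c_wrist.png",f["frame"][:,:,::-1])
pickle.dump({k:f[k] for k in f if k!="frame"},open("c_wrist.pkl","wb"))
R=f["R"];print(-R.T@f["t"],R[2],sensors.get_state()["eef_pos"])
t=f["frame"][0:215,230:500,::-1]; cv2.imwrite("pics/c_wz.png",cv2.resize(t,None,fx=2.75,fy=2.75,interpolation=cv2.INTER_CUBIC))
E
```

```text
time: 2.63
eef_pos: [0.5077, 0.0337, 0.3147]
ee_rot: [-0.006, 0.717, 0.697, 0.001]
force: [-1.0, -1.4, -0.7]
finger_gap: 0.0003
[0.51070648 0.10358561 0.46108615] [-0.01453382 -0.26741756 -0.96347113] [0.50762134 0.03434502 0.31483296]
```

View pics/c_wz.png

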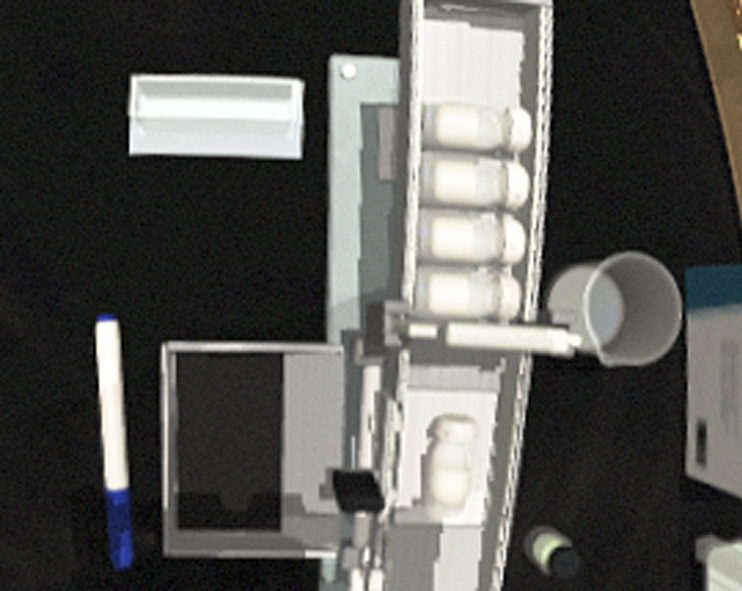

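```bash
python3 - <<'E'
from h import *
np.set_printoptions(precision=4,suppress=True)
c=pickle.load(open("c_wrist.pkl","rb"))
W=lambda u,v:ray("wrist",(230+(u+.5)/2.75-.5,(v+.5)/2.75-.5),c)
def pl(u,v,z): o,d=W(u,v); return o+d*(z-o[2])/d[2]
print("strip z.183",pl(447,327,.183),pl(567,331,.183), "z.175",pl(447,335,.175),pl(567,340,.175))
print("tab top", pl(354,475,.143), [pl(*p,.143) for p in((333,468),(375,468))])
print("holder rim corners",[pl(*p,.045) for p in((130,76),(303,80),(301,158),(129,156))])
print("holder slot?",[pl(*p,.045) for p in((135,118),(300,118))])
print("tray FL,BL", pl(163,345,.082),pl(163,555,.082))
print("marker",[pl(*p,.008) for p in((107,318),(122,567))])
print("spare",pl(556,535,.04),"beaker",pl(630,308,.07))
print("tray FL tri",tri([W(163,345),ray("top",tz(365,383)),ray("scene",sz(392,352))]))
print("tab tri",tri([W(356,473),ray("top",tz(468,208)),ray("scene",sz(419,124))]))
print("chan UL",tri([W(400,0),ray("top",tz(68,183)),ray("scene",sz(52,240))]))
E
python3 - <<'E'
import cv2,numpy as np
t=cv2.imread("pics/a_top.png")[215:270,280:330].astype(float); t=np.clip(t*4,0,255).astype(np.uint8)
s=cv2.imread("pics/a_scene.png")[215:280,290:350].astype(float); s=np.clip(s*4,0,255).astype(np.uint8)
a=cv2.resize(t,(400,440),interpolation=cv2.INTER_CUBIC);b=cv2.resize(s,(400,433),interpolation=cv2.INTER_CUBIC)
o=np.zeros((440,800,3),np.uint8);o[:,:400]=a;o[:433,400:]=b;cv2.imwrite("pics/pad.png",o)
E
```

```text
strip z.183 [0.5774 0.1005 0.183 ] [0.6201 0.1003 0.183 ] z.175 [0.5793 0.0977 0.175 ] [0.6233 0.097  0.175 ]
tab top [0.5511 0.0437 0.143 ] [array([0.543 , 0.0466, 0.143 ]), array([0.5592, 0.0463, 0.143 ])]
holder rim corners [array([0.4588, 0.2285, 0.045 ]), array([0.5427, 0.223 , 0.045 ]), array([0.5404, 0.1826, 0.045 ]), array([0.4575, 0.1868, 0.045 ])]
holder slot? [array([0.4609, 0.2062, 0.045 ]), array([0.5405, 0.2031, 0.045 ])]
tray FL,BL [0.4746 0.0932 0.082 ] [ 0.4703 -0.0033  0.082 ]
marker [array([0.4382, 0.1071, 0.008 ]), array([ 0.4389, -0.0305,  0.008 ])]
spare [ 0.6746 -0.0096  0.04  ] beaker [0.6984 0.1117 0.07  ]
tray FL tri (array([0.4741, 0.0926, 0.0753]), [np.float64(0.5), np.float64(0.7), np.float64(1.0)])
tab tri (array([0.5563, 0.0357, 0.1441]), [np.float64(9.8), np.float64(5.4), np.float64(4.9)])
chan UL (array([0.5753, 0.2332, 0.1437]), [np.float64(4.2), np.float64(1.6), np.float64(2.7)])
```

View pics/pad.png

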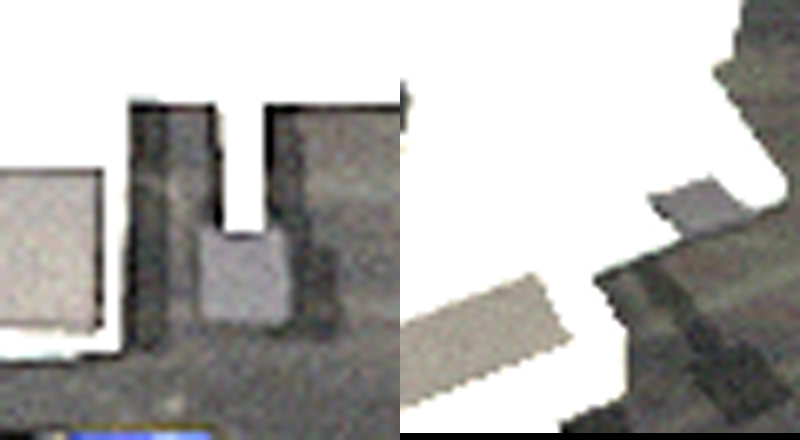

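```bash
python3 - <<'E'
from h import *
np.set_printoptions(precision=4,suppress=True)
c=pickle.load(open("c_wrist.pkl","rb"))
W=lambda u,v:ray("wrist",(230+(u+.5)/2.75-.5,(v+.5)/2.75-.5),c)
def pl(u,v,z): o,d=W(u,v); return o+d*(z-o[2])/d[2]
print("strip",pl(447,336,.183),pl(567,340,.183))
T=lambda u,v:ray("top",(280+(u+.5)/8-.5,215+(v+.5)/8-.5))
S=lambda u,v:ray("scene",(290+(u-400+.5)/6.667-.5,215+(v+.5)/6.66-.5))
print("pad",tri([T(244,277),S(697,206)]))
for a,b in(((200,235),(648,195)),((285,232),(712,178)),((290,320),(748,212)),((203,322),(682,238))): print(tri([T(*a),S(*b)]))
print("tabtop",tri([W(362,497),ray("top",tz(469,212)),ray("scene",sz(420,128))]),pl(362,497,.143))
print("tabtop2",tri([ray("top",tz(469,212)),ray("scene",sz(420,128))]))
O=np.array([.597,.060]);a=-.033;R=np.array([[np.cos(a),-np.sin(a)],[np.sin(a),np.cos(a)]])
for n in("top","scene"):
  for P in((-.042,-.02,.143),(-.042,-.03,.143),(0,.04,.183),(-.022,.04,.183),(.022,.04,.183)):
    X=np.array([*(O+R@P[:2]),P[2]]); u,v=proj(n,X); print(n,P,((u-170)*4.4,(v-170)*4.4) if n=="top" else ((u-175)*3.7,(v-190)*3.7))
E
```

```text
strip [0.5774 0.0975 0.183 ] [0.6201 0.0972 0.183 ]
pad (array([ 0.4895, -0.0412,  0.1042]), [np.float64(1.4), np.float64(1.4)])
(array([ 0.5012, -0.0294,  0.104 ]), [np.float64(0.6), np.float64(0.6)])
(array([ 0.5023, -0.0533,  0.0972]), [np.float64(1.0), np.float64(1.0)])
(array([ 0.4774, -0.0535,  0.107 ]), [np.float64(2.2), np.float64(2.2)])
(array([ 0.4768, -0.0293,  0.1094]), [np.float64(1.6), np.float64(1.6)])
tabtop (array([0.5563, 0.0324, 0.1426]), [np.float64(3.2), np.float64(1.9), np.float64(1.4)]) [0.5542 0.035  0.143 ]
tabtop2 (array([0.5577, 0.0311, 0.1423]), [np.float64(0.2), np.float64(0.2)])
top (-0.042, -0.02, 0.143) (np.float64(447.11394571527825), np.float64(217.23656912504742))
top (-0.042, -0.03, 0.143) (np.float64(466.85835491535255), np.float64(217.57888312130328))
top (0, 0.04, 0.183) (np.float64(319.4399109179857), np.float64(121.49513404161152))
top (-0.022, 0.04, 0.183) (np.float64(317.68097748928705), np.float64(165.93864454401455))
top (0.022, 0.04, 0.183) (np.float64(321.18909376730437), np.float64(77.29799441942384))
scene (-0.042, -0.02, 0.143) (np.float64(403.83882438915776), np.float64(136.45638639982974))
scene (-0.042, -0.03, 0.143) (np.float64(420.4759708335982), np.float64(130.3501870856158))
scene (0, 0.04, 0.183) (np.float64(266.3637392873479), np.float64(73.07964409217394))
scene (-0.022, 0.04, 0.183) (np.float64(280.20770776145736), np.float64(99.85828704583673))
scene (0.022, 0.04, 0.183) (np.float64(252.9221182086993), np.float64(47.0792691088929))
```

```bash
python3 -m creep '[{"dx":7,"dy":14,"dz":10,"rx":0,"ry":0,"rz":0},{"dx":7,"dy":14,"dz":25,"rx":0,"ry":0,"rz":0},{"dx":6,"dy":14,"dz":30,"rx":0,"ry":0,"rz":0},{"dx":0,"dy":0,"dz":25,"rx":0,"ry":0,"rz":0},{"dx":0,"dy":0,"dz":15,"rx":0,"ry":0,"rz":0},{"dx":0,"dy":0,"dz":0,"rx":0,"ry":0,"rz":0},{"dx":0,"dy":0,"dz":0,"rx":0,"ry":0,"rz":0}]' -1
python3 - <<'E'
from h import *
f=vision.grab_frame("wrist"); t=f["frame"][:,:,::-1]; cv2.imwrite("pics/d_wrist.png",t)
f=vision.grab_frame("scene"); t=f["frame"][190:350,175:355,::-1]; cv2.imwrite("pics/d_sc.png",cv2.resize(t,None,fx=3.7,fy=3.7,interpolation=cv2.INTER_CUBIC))
E
```

```text
time: 3.27
eef_pos: [0.5514, 0.043, 0.2052]
ee_rot: [-0.004, 0.726, 0.688, 0.0]
force: [0.2, 0.1, 1.4]
finger_gap: 0.0004
```

View pics/d_wrist.png

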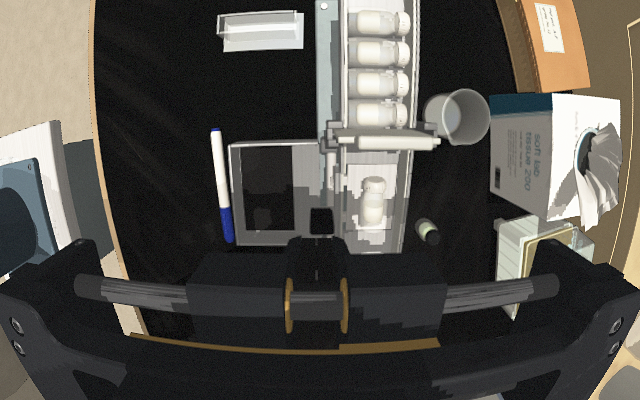

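View pics/d_sc.png

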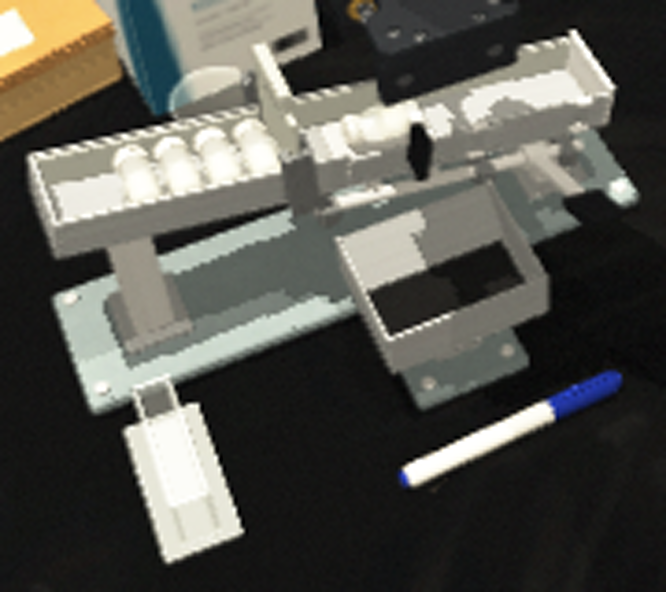

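```bash
python3 -m creep '[{"dx":8,"dy":-1,"dz":0,"rx":0,"ry":0,"rz":-0.02},{"dx":4,"dy":0,"dz":10,"rx":0,"ry":0,"rz":0},{"dx":0,"dy":0,"dz":20,"rx":0,"ry":0,"rz":0},{"dx":0,"dy":0,"dz":14,"rx":0,"ry":0,"rz":0},{"dx":0,"dy":0,"dz":0,"rx":0,"ry":0,"rz":0},{"dx":0,"dy":0,"dz":0,"rx":0,"ry":0,"rz":0}]' -1
```

```text
time: 3.87
eef_pos: [0.5551, 0.0582, 0.1661]
ee_rot: [0.0, 0.718, 0.696, 0.006]
force: [0.3, -0.4, -0.3]
finger_gap: 0.0003
```

```bash
python3 -m creep '[{"dx":-4,"dy":-3,"dz":6,"rx":0,"ry":0,"rz":0},{"dx":0,"dy":0,"dz":16,"rx":0,"ry":0,"rz":0},{"dx":0,"dy":0,"dz":16,"rx":0,"ry":0,"rz":0},{"dx":0,"dy":0,"dz":2,"rx":0,"ry":0,"rz":0},{"dx":0,"dy":0,"dz":0,"rx":0,"ry":0,"rz":0}]' -1
python3 - <<'E'
from h import *
f=vision.grab_frame("scene"); t=f["frame"][190:350,175:355,::-1]; cv2.imwrite("pics/e_sc.png",cv2.resize(t,None,fx=3.7,fy=3.7,interpolation=cv2.INTER_CUBIC))
E
```

```text
time: 4.28
eef_pos: [0.5544, 0.0548, 0.1282]
ee_rot: [0.003, 0.718, 0.696, 0.008]
force: [0.2, -0.1, 0.4]
finger_gap: 0.0004
```

View pics/e_sc.png

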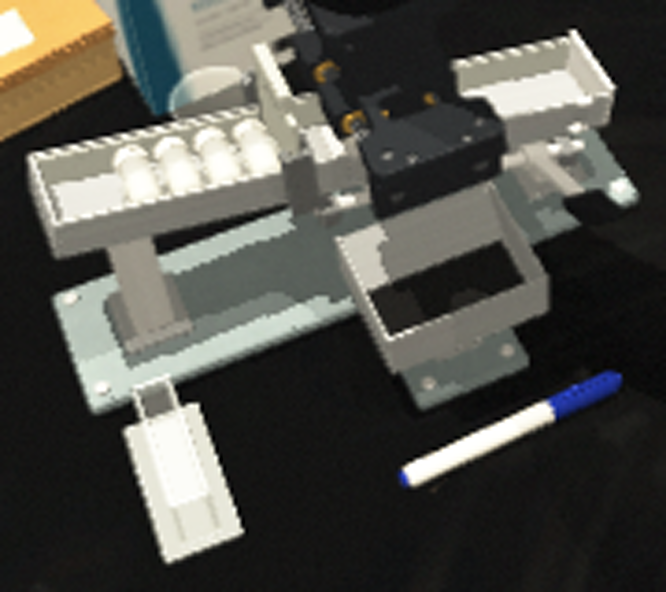

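```bash
python3 -m creep '[{"dx":-8,"dy":0,"dz":1,"rx":0,"ry":0,"rz":0},{"dx":-8,"dy":0,"dz":1,"rx":0,"ry":0,"rz":0},{"dx":-8,"dy":0,"dz":1.5,"rx":0,"ry":0,"rz":0},{"dx":-8,"dy":0,"dz":1.5,"rx":0,"ry":0,"rz":0},{"dx":-8,"dy":0,"dz":1.5,"rx":0,"ry":0,"rz":0},{"dx":-8,"dy":0,"dz":1.5,"rx":0,"ry":0,"rz":0}]' -1
```

```text
time: 4.83
eef_pos: [0.5542, 0.0045, 0.1227]
ee_rot: [0.003, 0.717, 0.697, 0.01]
force: [-1.3, 1.1, -1.2]
finger_gap: 0.0006
```

```bash
python3 -m creep '[{"dx":-8,"dy":0,"dz":1.5,"rx":0,"ry":0,"rz":0},{"dx":-7,"dy":0,"dz":1.5,"rx":0,"ry":0,"rz":0},{"dx":-6,"dy":0,"dz":1,"rx":0,"ry":0,"rz":0}]' -1
python3 - <<'E'
from h import *
f=vision.grab_frame("wrist"); t=f["frame"][:,:,::-1]; cv2.imwrite("pics/f_wrist.png",t)
f=vision.grab_frame("scene"); t=f["frame"][190:350,175:355,::-1]; cv2.imwrite("pics/f_sc.png",cv2.resize(t,None,fx=3.7,fy=3.7,interpolation=cv2.INTER_CUBIC))
E
```

```text
time: 5.08
eef_pos: [0.5535, -0.02, 0.1181]
ee_rot: [0.003, 0.718, 0.696, 0.01]
force: [-0.4, 15.0, 4.9]
finger_gap: 0.0005
```

View pics/f_wrist.png

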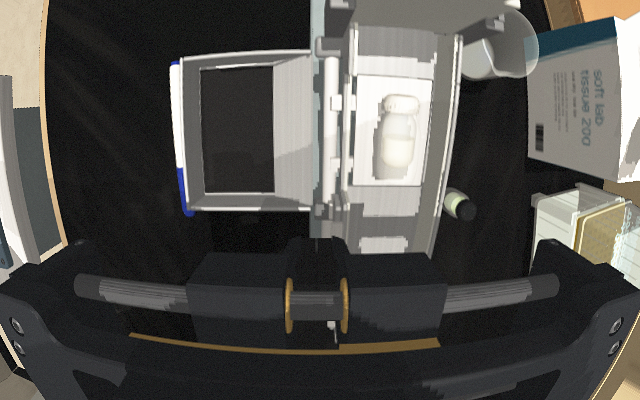

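View pics/f_sc.png

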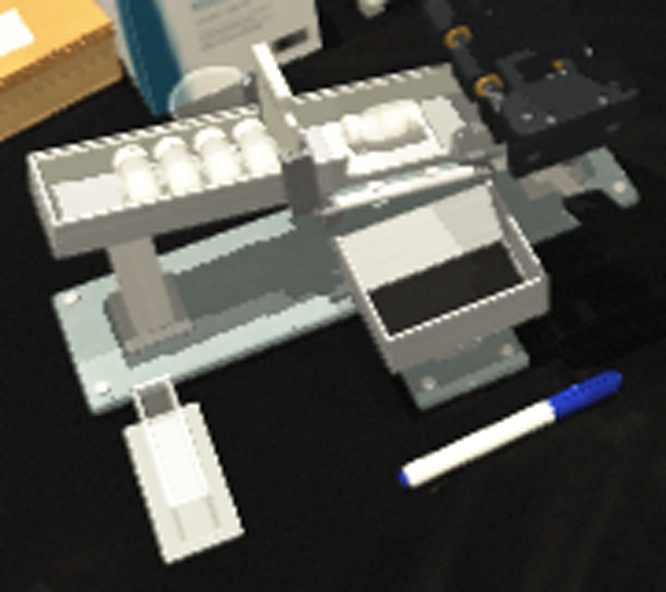

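```bash
python3 -m creep '[{"dx":-2,"dy":0,"dz":0,"rx":0,"ry":0,"rz":0},{"dx":-2,"dy":0,"dz":0,"rx":0,"ry":0,"rz":0}]' -1
```

```text
time: 5.35
eef_pos: [0.5537, -0.0195, 0.1184]
ee_rot: [0.002, 0.717, 0.697, 0.013]
force: [-2.2, 8.1, 0.5]
finger_gap: 0.0004
```

```bash
python3 -m creep '[{"dx":8,"dy":0,"dz":-5,"rx":0,"ry":0,"rz":0},{"dx":0,"dy":0,"dz":-25,"rx":0,"ry":0,"rz":0},{"dx":0,"dy":-10,"dz":-30,"rx":0,"ry":0,"rz":0.06},{"dx":0,"dy":-10,"dz":-20,"rx":0,"ry":0,"rz":0.12},{"dx":0,"dy":0,"dz":0,"rx":0,"ry":0,"rz":0.12},{"dx":0,"dy":0,"dz":0,"rx":0,"ry":0,"rz":0.12},{"dx":0,"dy":0,"dz":0,"rx":0,"ry":0,"rz":0.12},{"dx":0,"dy":0,"dz":0,"rx":0,"ry":0,"rz":0.12},{"dx":0,"dy":0,"dz":0,"rx":0,"ry":0,"rz":0.12},{"dx":0,"dy":0,"dz":0,"rx":0,"ry":0,"rz":0.12},{"dx":0,"dy":0,"dz":0,"rx":0,"ry":0,"rz":0.12},{"dx":0,"dy":0,"dz":0,"rx":0,"ry":0,"rz":0.12}]' -1
```

```text
time: 6.35
eef_pos: [0.5332, -0.0155, 0.2058]
ee_rot: [-0.002, 0.984, 0.179, 0.013]
force: [0.0, -1.0, -0.2]
finger_gap: 0.0005
```

```bash
python3 -m creep '[{"dx":0,"dy":0,"dz":0,"rx":0,"ry":-0.02,"rz":0.12},{"dx":0,"dy":0,"dz":0,"rx":0,"ry":0,"rz":0.12},{"dx":0,"dy":0,"dz":0,"rx":0,"ry":0,"rz":0.12},{"dx":-20,"dy":12,"dz":0,"rx":0,"ry":0,"rz":0.03},{"dx":-23,"dy":14,"dz":20,"rx":0,"ry":0,"rz":0},{"dx":0,"dy":0,"dz":30,"rx":0,"ry":0,"rz":0},{"dx":0,"dy":0,"dz":0,"rx":0,"ry":0,"rz":0},{"dx":0,"dy":0,"dz":0,"rx":0,"ry":0,"rz":0}]' -1
python3 - <<'E'
from h import *
f=vision.grab_frame("wrist"); t=f["frame"][:,:,::-1]; cv2.imwrite("pics/g_wrist.png",t)
print(sensors.get_state())
E
```

```text
time: 7.02
eef_pos: [0.4915, -0.043, 0.1588]
ee_rot: [0.002, 1.0, -0.026, 0.007]
force: [-0.1, -0.3, -0.6]
finger_gap: 0.0002
{'time': 7.0667, 'joints': array([ 0.16713316,  0.38937451, -0.21099838,  2.01457156,  0.12437483,
        0.7357412 , -1.74172361]), 'qvel': array([-0.00081585, -0.00782145, -0.00698056, -0.01563672, -0.00498219,
        0.00235746,  0.0015786 ]), 'tau': array([ 3.45208442e-03, -4.35209835e+01, -1.27843313e+00, -2.00702977e+01,
        4.55320207e-02, -2.95752436e-01, -3.51296607e-03]), 'eef_pos': array([ 0.49155305, -0.04283238,  0.15877209]), 'ee_rot': array([ 0.00151847,  0.99964861, -0.02556052,  0.00685622]), 'force': array([-0.45564775,  0.34021213, -1.10409028]), 'wrist_torque': array([ 0.00519697,  0.02874146, -0.00232871]), 'finger_gap': 0.00036791864910802846}
```

View pics/g_wrist.png

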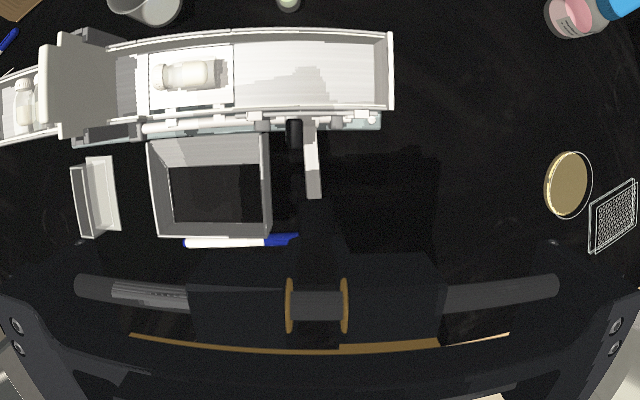

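```bash
python3 -m creep '[{"dx":-3,"dy":-1,"dz":15,"rx":0,"ry":0,"rz":0},{"dx":0,"dy":0,"dz":16,"rx":0,"ry":0,"rz":0},{"dx":0,"dy":0,"dz":10,"rx":0,"ry":0,"rz":0},{"dx":0,"dy":0,"dz":10,"rx":0,"ry":0,"rz":0},{"dx":0,"dy":0,"dz":8,"rx":0,"ry":0,"rz":0},{"dx":0,"dy":0,"dz":8,"rx":0,"ry":0,"rz":0}]' -1
python3 - <<'E'
from h import *
f=vision.grab_frame("wrist"); t=f["frame"][:,:,::-1]; cv2.imwrite("pics/h_wrist.png",t)
E
```

```text
time: 7.57
eef_pos: [0.4989, -0.0407, 0.0972]
ee_rot: [0.002, 1.0, -0.024, 0.015]
force: [-1.3, -0.1, 3.9]
finger_gap: -0.0
```

View pics/h_wrist.png

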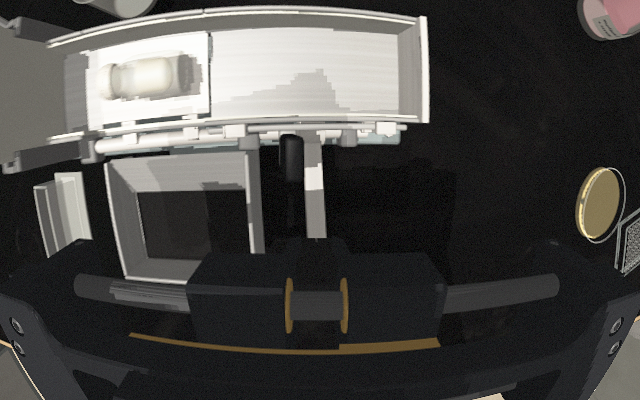

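```bash
python3 -m creep '[{"dx":-3,"dy":0,"dz":-10,"rx":0,"ry":0,"rz":0},{"dx":-10,"dy":1,"dz":0,"rx":0,"ry":-0.03,"rz":0},{"dx":0,"dy":0,"dz":0,"rx":0,"ry":0,"rz":0},{"dx":0,"dy":0,"dz":0,"rx":0,"ry":0,"rz":0}]' -1
```

```text
time: 7.95
eef_pos: [0.4856, -0.0409, 0.1078]
ee_rot: [0.001, 1.0, -0.024, -0.001]
force: [-0.1, -0.4, 0.3]
finger_gap: 0.0003
```

Aligned. Now I'll press in stages, biasing slightly against the +x drift.

```bash
python3 -m creep '[{"dx":0,"dy":0,"dz":8,"rx":0,"ry":0,"rz":0},{"dx":-1,"dy":0,"dz":8,"rx":0,"ry":0,"rz":0},{"dx":-1,"dy":0,"dz":8,"rx":0,"ry":0,"rz":0},{"dx":-1,"dy":0,"dz":8,"rx":0,"ry":0,"rz":0}]' -1
```

```text
time: 8.28
eef_pos: [0.4852, -0.0401, 0.0763]
ee_rot: [0.001, 1.0, -0.024, 0.003]
force: [0.6, 1.8, 4.4]
finger_gap: 0.0004
```

```bash
python3 -m creep '[{"dx":-1,"dy":0,"dz":8,"rx":0,"ry":0,"rz":0},{"dx":-1,"dy":0,"dz":8,"rx":0,"ry":0,"rz":0},{"dx":-1,"dy":0,"dz":7,"rx":0,"ry":0,"rz":0},{"dx":0,"dy":0,"dz":4,"rx":0,"ry":0,"rz":0},{"dx":0,"dy":0,"dz":3,"rx":0,"ry":0,"rz":0}]' -1
python3 - <<'E'
from h import *
f=vision.grab_frame("scene"); t=f["frame"][190:350,175:355,::-1]; cv2.imwrite("pics/i_sc.png",cv2.resize(t,None,fx=3.7,fy=3.7,interpolation=cv2.INTER_CUBIC))
f=vision.grab_frame("wrist"); t=f["frame"][:,:,::-1]; cv2.imwrite("pics/i_wrist.png",t)
E
```

```text
time: 8.7
eef_pos: [0.4868, -0.0383, 0.0457]
ee_rot: [0.0, 1.0, -0.023, 0.007]
force: [-16.1, 1.1, 64.9]
finger_gap: 0.0005
```

View pics/i_sc.png

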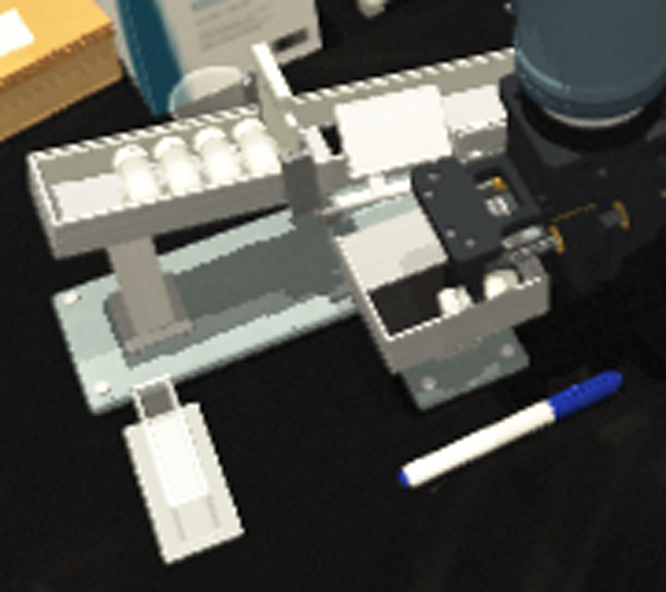

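View pics/i_wrist.png

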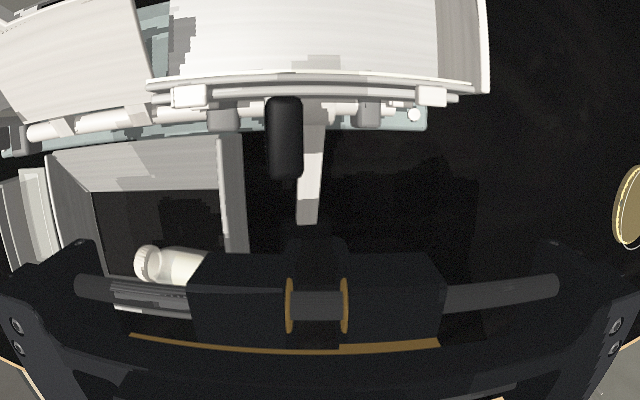

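```bash
python3 -m creep '[{"dx":0,"dy":0,"dz":-10,"rx":0,"ry":0,"rz":0},{"dx":0,"dy":0,"dz":-15,"rx":0,"ry":0,"rz":0},{"dx":0,"dy":0,"dz":-20,"rx":0,"ry":0,"rz":0},{"dx":0,"dy":0,"dz":-25,"rx":0,"ry":-0.01,"rz":0},{"dx":0,"dy":0,"dz":-25,"rx":0,"ry":0,"rz":0},{"dx":15,"dy":5,"dz":-25,"rx":0,"ry":0,"rz":0},{"dx":25,"dy":13,"dz":-10,"rx":0,"ry":0,"rz":0},{"dx":22,"dy":13,"dz":0,"rx":0,"ry":0,"rz":0},{"dx":0,"dy":0,"dz":0,"rx":0,"ry":0,"rz":0},{"dx":0,"dy":0,"dz":0,"rx":0,"ry":0,"rz":0}]' -1
python3 - <<'E'
from h import *
f=vision.grab_frame("top"); t=f["frame"][170:290,170:350,::-1]; cv2.imwrite("pics/j_top.png",cv2.resize(t,None,fx=4.4,fy=4.4,interpolation=cv2.INTER_CUBIC))
f=vision.grab_frame("wrist"); t=f["frame"][:,:,::-1]; cv2.imwrite("pics/j_wrist.png",t)
E
```

```text
time: 9.63
eef_pos: [0.5372, -0.0778, 0.1727]
ee_rot: [0.004, 1.0, -0.024, -0.01]
force: [-0.7, 0.4, -0.2]
finger_gap: 0.0002
```

View pics/j_wrist.png

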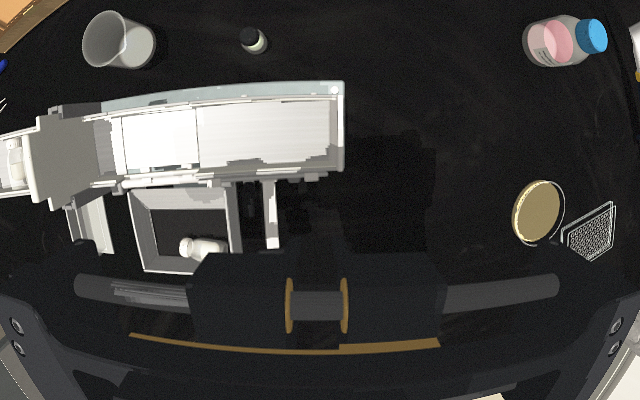

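View pics/j_top.png

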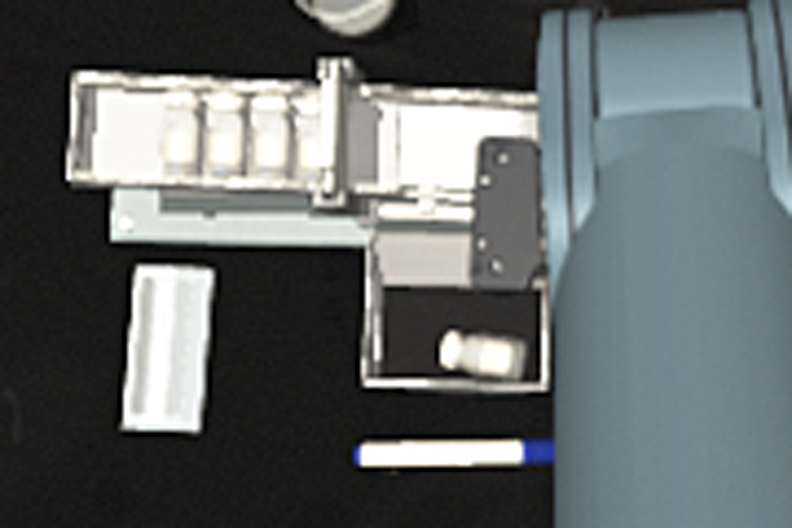

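```bash
python3 -m creep '[{"dx":14,"dy":-13,"dz":0,"rx":0,"ry":0.02,"rz":0},{"dx":0,"dy":0,"dz":10,"rx":0,"ry":0,"rz":0},{"dx":0,"dy":0,"dz":15,"rx":0,"ry":0,"rz":0},{"dx":0,"dy":0,"dz":5,"rx":0,"ry":0,"rz":0},{"dx":0,"dy":0,"dz":0,"rx":0,"ry":0,"rz":0}]' -1
```

```text
time: 10.15
eef_pos: [0.5439, -0.0637, 0.1362]
ee_rot: [0.004, 1.0, -0.022, -0.006]
force: [-0.5, 0.2, 0.8]
finger_gap: 0.0002
```

```bash
python3 -m creep '[{"dx":10,"dy":0,"dz":0,"rx":0,"ry":0.012,"rz":0},{"dx":1,"dy":0,"dz":8,"rx":0,"ry":0,"rz":0},{"dx":1,"dy":0,"dz":7,"rx":0,"ry":0,"rz":0},{"dx":0,"dy":0,"dz":0,"rx":0,"ry":0,"rz":0}]' -1
python3 - <<'E'
from h import *
f=vision.grab_frame("wrist"); t=f["frame"][:,:,::-1]; cv2.imwrite("pics/k_wrist.png",t)
E
```

```text
time: 10.48
eef_pos: [0.5553, -0.065, 0.1194]
ee_rot: [0.005, 1.0, -0.022, -0.001]
force: [0.2, -1.0, -0.1]
finger_gap: 0.0004
```

View pics/k_wrist.png

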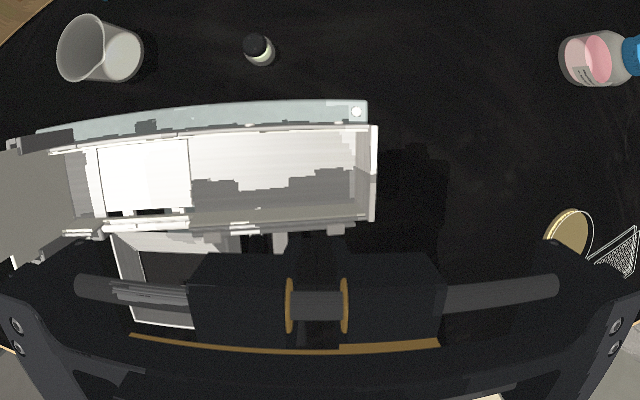

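```bash
python3 -m creep '[{"dx":0,"dy":-8,"dz":0,"rx":0,"ry":0,"rz":0},{"dx":0,"dy":-8,"dz":-1.5,"rx":0,"ry":0,"rz":0},{"dx":0,"dy":-8,"dz":-1.5,"rx":0,"ry":0,"rz":0},{"dx":0,"dy":-8,"dz":-1.5,"rx":0,"ry":0,"rz":0},{"dx":0,"dy":-8,"dz":-1.5,"rx":0,"ry":0,"rz":0},{"dx":0,"dy":-8,"dz":-1.5,"rx":0,"ry":0,"rz":0},{"dx":0,"dy":-8,"dz":-1.5,"rx":0,"ry":0,"rz":0}]' -1
```

```text
time: 11.12
eef_pos: [0.5576, -0.0057, 0.1296]
ee_rot: [0.006, 1.0, -0.023, -0.001]
force: [-0.8, -1.0, -0.8]
finger_gap: 0.0005
```

```bash
python3 -m creep '[{"dx":-2,"dy":-8,"dz":0,"rx":0,"ry":0,"rz":0},{"dx":-1,"dy":-7,"dz":0,"rx":0,"ry":0,"rz":0},{"dx":0,"dy":-5,"dz":0,"rx":0,"ry":0,"rz":0},{"dx":0,"dy":-3,"dz":0,"rx":0,"ry":0,"rz":0}]' -1
```

```text
time: 11.45
eef_pos: [0.5565, 0.0162, 0.1309]
ee_rot: [0.009, 1.0, -0.023, 0.0]
force: [-1.7, -15.4, 3.1]
finger_gap: 0.0004
```

```bash
python3 -m creep '[{"dx":0,"dy":-2,"dz":0,"rx":0,"ry":0,"rz":0},{"dx":0,"dy":-1,"dz":0,"rx":0,"ry":0,"rz":0},{"dx":0,"dy":8,"dz":0,"rx":0,"ry":0,"rz":0},{"dx":-3,"dy":5,"dz":-15,"rx":0,"ry":0,"rz":0},{"dx":-5,"dy":0,"dz":-30,"rx":-0.015,"ry":0,"rz":0},{"dx":-5,"dy":0,"dz":-35,"rx":0,"ry":0,"rz":0},{"dx":0,"dy":-20,"dz":-35,"rx":0,"ry":0,"rz":0},{"dx":0,"dy":-25,"dz":-10,"rx":0,"ry":0,"rz":0},{"dx":0,"dy":-25,"dz":0,"rx":0,"ry":0,"rz":0},{"dx":0,"dy":0,"dz":0,"rx":0,"ry":0,"rz":0},{"dx":0,"dy":0,"dz":0,"rx":0,"ry":0,"rz":0}]' 0
python3 - <<'E'
from h import *
f=vision.grab_frame("wrist"); t=f["frame"][:,:,::-1]; cv2.imwrite("pics/l_wrist.png",t)
pickle.dump({k:f[k] for k in f if k!="frame"},open("l_wrist.pkl","wb"))
print(sensors.get_state()["eef_pos"])
f=vision.grab_frame("scene"); t=f["frame"][190:350,175:355,::-1]; cv2.imwrite("pics/l_sc.png",cv2.resize(t,None,fx=3.7,fy=3.7,interpolation=cv2.INTER_CUBIC))
E
```

```text
time: 12.37
eef_pos: [0.5445, 0.0757, 0.2581]
ee_rot: [0.021, 0.999, -0.029, -0.002]
force: [0.6, -0.8, 0.1]
finger_gap: 0.0442
[0.5442573  0.07630577 0.25795556]
```

View pics/l_wrist.png

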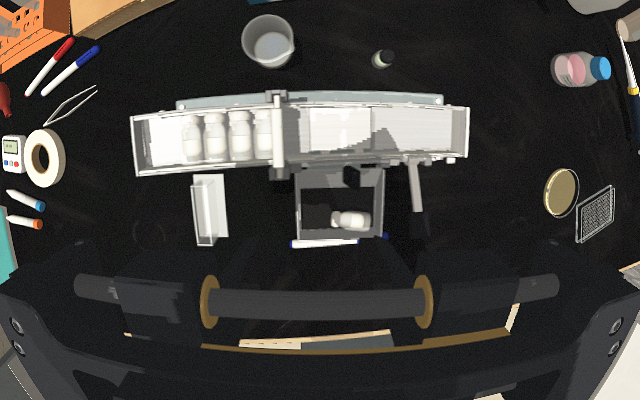

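View pics/l_sc.png

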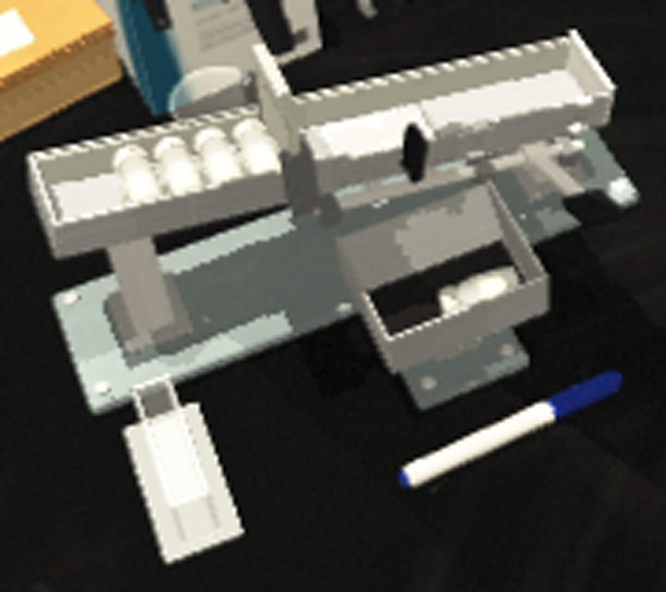

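```bash
python3 - <<'E'
import cv2
t=cv2.imread("pics/l_wrist.png")[75:255,170:350]; cv2.imwrite("pics/l_wz.png",cv2.resize(t,None,fx=3.3,fy=3.3,interpolation=cv2.INTER_CUBIC))
E
```

```text
(no output)
```

View pics/l_wz.png

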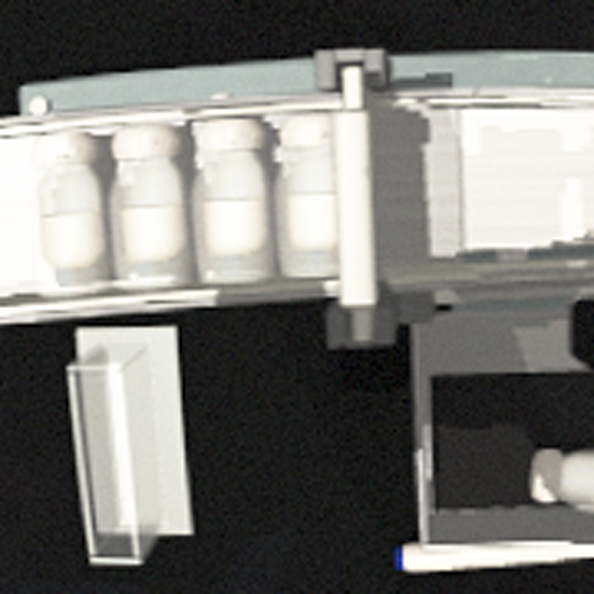

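```bash
python3 - <<'E'
from h import *
np.set_printoptions(precision=4,suppress=True)
c=pickle.load(open("l_wrist.pkl","rb"))
def pl(u,v,z): return plane("wrist",(170+(u+.5)/3.3-.5,75+(v+.5)/3.3-.5),z,c)
R=np.array(c["R"]);print("cam",-R.T@np.array(c["t"]))
print("strip top z.183",pl(353,110,.183),pl(357,303,.183), "edges",pl(337,207,.183),pl(371,207,.183))
print("flange",[pl(*p,.003) for p in((78,328),(178,326),(190,535))])
print("rim",[pl(*p,.045)[:2] for p in((67,366),(120,364),(142,560),(90,563))])
cw=pickle.load(open("c_wrist.pkl","rb"))
def pc(u,v,z): return plane("wrist",(230+(u+.5)/2.75-.5,(v+.5)/2.75-.5),z,cw)
print("flange c",[pc(*p,.003)[:2] for p in((130,76),(303,80),(301,158),(129,156))])
print("rim c?",[pc(*p,.045)[:2] for p in((135,118),(300,118),(303,80),(130,76))])
print("flange top",[plane("top",tz(*p),.003)[:2] for p in((135,266),(214,268),(201,432),(122,430))])
t=cv2.imread("pics/c_wrist.png")[20:65,270:350]; cv2.imwrite("pics/hold_c.png",cv2.resize(t,None,fx=8,fy=8,interpolation=cv2.INTER_CUBIC))
E
```

```text
cam [0.6167 0.0777 0.4034]
strip top z.183 [0.6204 0.0958 0.183 ] [0.5784 0.0982 0.183 ] edges [0.5998 0.1008 0.183 ] [0.5992 0.0935 0.183 ]
flange [array([0.5464, 0.2329, 0.003 ]), array([0.5435, 0.1892, 0.003 ]), array([0.452 , 0.1971, 0.003 ])]
rim [array([0.5398, 0.2234]), array([0.5388, 0.2019]), array([0.4596, 0.2062]), array([0.4592, 0.2287])]
flange c [array([0.4536, 0.2411]), array([0.5459, 0.235 ]), array([0.5434, 0.1906]), array([0.4521, 0.1952])]
rim c? [array([0.4609, 0.2062]), array([0.5405, 0.2031]), array([0.5427, 0.223 ]), array([0.4588, 0.2285])]
flange top [array([0.5452, 0.2343]), array([0.5434, 0.1892]), array([0.4511, 0.1954]), array([0.4528, 0.2399])]
```

View pics/hold_c.png

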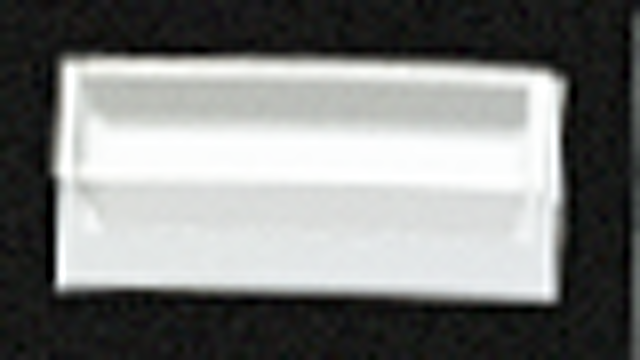

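```bash
python3 -m creep '[{"dx":10,"dy":-4,"dz":0,"rx":0.04,"ry":0,"rz":-0.025},{"dx":22,"dy":-9,"dz":0,"rx":0,"ry":0,"rz":0},{"dx":20,"dy":-10,"dz":10,"rx":0,"ry":0,"rz":0},{"dx":4,"dy":0,"dz":20,"rx":0,"ry":0,"rz":0},{"dx":0,"dy":0,"dz":10,"rx":0,"ry":0,"rz":0},{"dx":0,"dy":0,"dz":0,"rx":0,"ry":0,"rz":0},{"dx":0,"dy":0,"dz":0,"rx":0,"ry":0,"rz":0}]' 0
```

```text
time: 13.05
eef_pos: [0.6002, 0.0878, 0.2115]
ee_rot: [0.003, 1.0, -0.021, -0.006]
force: [0.5, -0.3, -0.3]
finger_gap: 0.0438
```

```bash
python3 -m creep '[{"dx":0,"dy":-9,"dz":0,"rx":0.006,"ry":0.012,"rz":0},{"dx":0,"dy":0,"dz":8,"rx":0,"ry":0,"rz":0},{"dx":0,"dy":0,"dz":4,"rx":0,"ry":0,"rz":0},{"dx":0,"dy":0,"dz":0,"rx":0,"ry":0,"rz":0}]' 0
python3 - <<'E'
from h import *
f=vision.grab_frame("wrist"); t=f["frame"][:,:,::-1]; cv2.imwrite("pics/m_wrist.png",t)
f=vision.grab_frame("scene"); t=f["frame"][170:330,175:355,::-1]; cv2.imwrite("pics/m_sc.png",cv2.resize(t,None,fx=3.7,fy=3.7,interpolation=cv2.INTER_CUBIC))
E
```

```text
time: 13.38
eef_pos: [0.5999, 0.0966, 0.2004]
ee_rot: [-0.0, 1.0, -0.021, 0.001]
force: [0.1, -0.8, 0.4]
finger_gap: 0.0443
```

View pics/m_wrist.png

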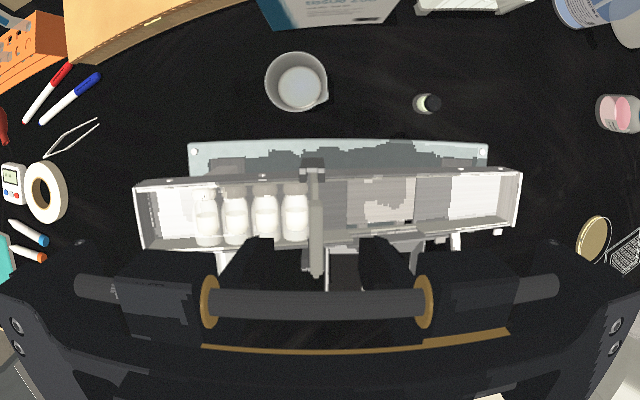

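View pics/m_sc.png

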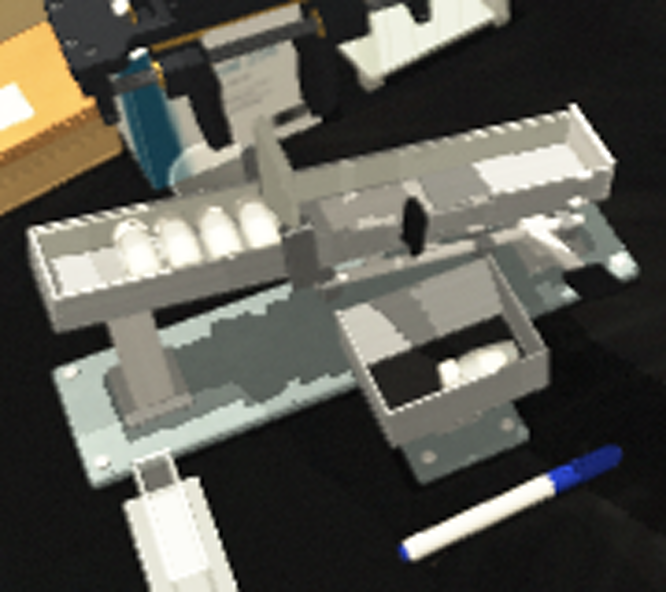

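```bash
python3 -m creep '[{"dx":0,"dy":0,"dz":15,"rx":0,"ry":0,"rz":0},{"dx":0,"dy":0,"dz":15,"rx":0,"ry":0,"rz":0},{"dx":0,"dy":0,"dz":11,"rx":0,"ry":0,"rz":0},{"dx":0,"dy":0,"dz":3,"rx":0,"ry":0,"rz":0},{"dx":0,"dy":0,"dz":0,"rx":0,"ry":0,"rz":0}]' 0
```

```text
time: 13.9
eef_pos: [0.6023, 0.0965, 0.1578]
ee_rot: [-0.001, 1.0, -0.022, 0.004]
force: [-1.0, -0.1, 0.3]
finger_gap: 0.0437
```

```bash
python3 -m creep '[{"dx":-3,"dy":0,"dz":2.5,"rx":0,"ry":-0.006,"rz":0},{"dx":0,"dy":0,"dz":1,"rx":0,"ry":0,"rz":0},{"dx":0,"dy":0,"dz":0,"rx":0,"ry":0,"rz":0}]' 0
python3 -m creep '[{"dx":0,"dy":0,"dz":0,"rx":0,"ry":0,"rz":0},{"dx":0,"dy":0,"dz":0,"rx":0,"ry":0,"rz":0},{"dx":0,"dy":0,"dz":0,"rx":0,"ry":0,"rz":0},{"dx":0,"dy":0,"dz":0,"rx":0,"ry":0,"rz":0},{"dx":0,"dy":0,"dz":0,"rx":0,"ry":0,"rz":0},{"dx":0,"dy":0,"dz":0,"rx":0,"ry":0,"rz":0},{"dx":0,"dy":0,"dz":0,"rx":0,"ry":0,"rz":0},{"dx":0,"dy":0,"dz":0,"rx":0,"ry":0,"rz":0}]' -1
```

```text
time: 14.15
eef_pos: [0.5997, 0.0967, 0.1552]
ee_rot: [-0.001, 1.0, -0.022, 0.001]
force: [-0.1, 1.1, 0.9]
finger_gap: 0.0443
time: 14.82
eef_pos: [0.6008, 0.0974, 0.157]
ee_rot: [-0.001, 1.0, -0.022, 0.003]
force: [0.6, -0.2, -0.4]
finger_gap: 0.0074
```

```bash
python3 -m creep '[{"dx":0,"dy":0,"dz":-10,"rx":0,"ry":0,"rz":0},{"dx":0,"dy":0,"dz":-12,"rx":0,"ry":0,"rz":0},{"dx":0,"dy":0,"dz":-12,"rx":0,"ry":0,"rz":0},{"dx":0,"dy":0,"dz":-15,"rx":0,"ry":0,"rz":0},{"dx":0,"dy":0,"dz":-15,"rx":0,"ry":0,"rz":0},{"dx":0,"dy":0,"dz":-12,"rx":0,"ry":0,"rz":0},{"dx":0,"dy":0,"dz":0,"rx":0,"ry":0,"rz":0}]' -1
python3 - <<'E'
from h import *
f=vision.grab_frame("wrist"); t=f["frame"][:,:,::-1]; cv2.imwrite("pics/n_wrist.png",t)
f=vision.grab_frame("scene"); t=f["frame"][170:330,175:355,::-1]; cv2.imwrite("pics/n_sc.png",cv2.resize(t,None,fx=3.7,fy=3.7,interpolation=cv2.INTER_CUBIC))
E
```

```text
time: 15.4
eef_pos: [0.6003, 0.0966, 0.2415]
ee_rot: [-0.001, 1.0, -0.022, 0.003]
force: [0.0, 0.4, 0.6]
finger_gap: 0.0077
```

View pics/n_sc.png

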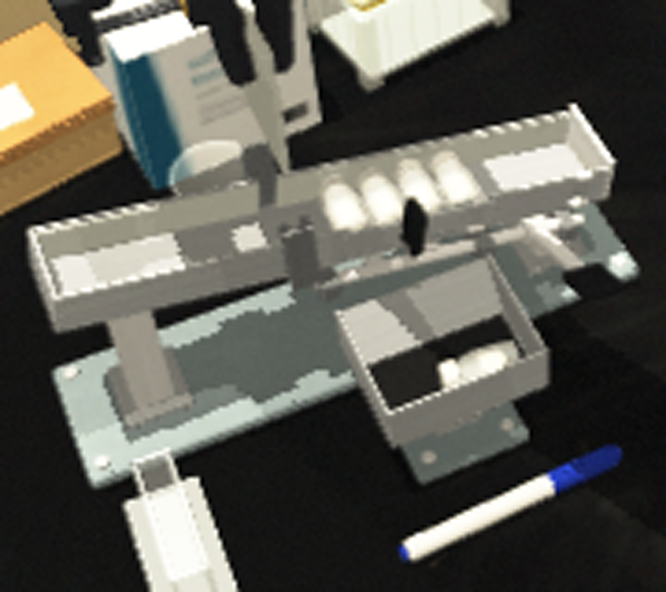

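View pics/n_wrist.png

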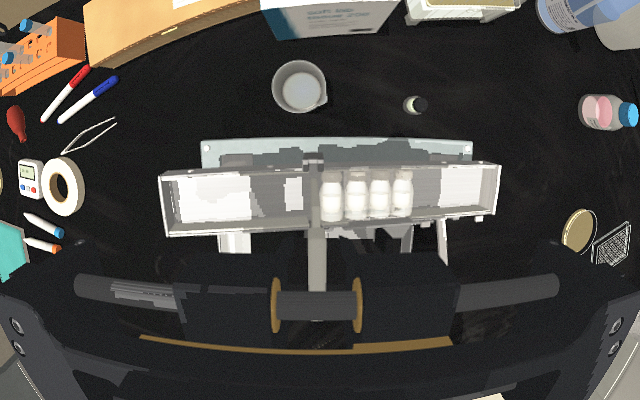

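```bash
python3 -m creep '[{"dx":-15,"dy":-16,"dz":0,"rx":0,"ry":0,"rz":0.022},{"dx":-21,"dy":-23,"dz":0,"rx":0,"ry":0,"rz":0},{"dx":-22,"dy":-23,"dz":0,"rx":0,"ry":0,"rz":0},{"dx":-22,"dy":-23,"dz":5,"rx":0,"ry":0,"rz":0},{"dx":-18,"dy":-18,"dz":20,"rx":0,"ry":0,"rz":0},{"dx":-4,"dy":-5,"dz":30,"rx":0,"ry":0,"rz":0},{"dx":0,"dy":0,"dz":25,"rx":0,"ry":0,"rz":0},{"dx":0,"dy":0,"dz":0,"rx":0,"ry":0,"rz":0},{"dx":0,"dy":0,"dz":0,"rx":0,"ry":0,"rz":0}]' -1
python3 - <<'E'
from h import *
f=vision.grab_frame("wrist"); t=f["frame"][:,:,::-1]; cv2.imwrite("pics/o_wrist.png",t)
f=vision.grab_frame("scene"); t=f["frame"][190:350,175:355,::-1]; cv2.imwrite("pics/o_sc.png",cv2.resize(t,None,fx=3.7,fy=3.7,interpolation=cv2.INTER_CUBIC))
E
```

```text
time: 16.25
eef_pos: [0.4971, 0.2125, 0.1515]
ee_rot: [0.001, 0.999, -0.035, -0.002]
force: [-0.9, -0.5, 0.0]
finger_gap: 0.0075
```

View pics/o_sc.png

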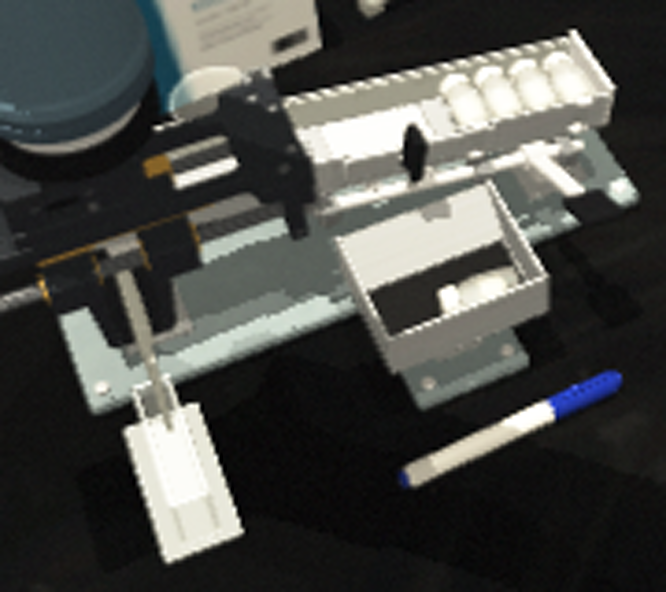

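View pics/o_wrist.png

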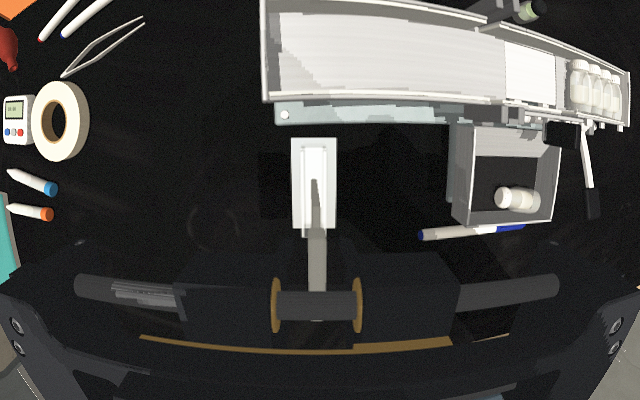

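```bash
python3 -m creep '[{"dx":2,"dy":-2.5,"dz":10,"rx":0,"ry":0.004,"rz":0},{"dx":0,"dy":0,"dz":15,"rx":0,"ry":0,"rz":0},{"dx":0,"dy":0,"dz":13,"rx":0,"ry":0,"rz":0},{"dx":0,"dy":0,"dz":3,"rx":0,"ry":0,"rz":0},{"dx":0,"dy":0,"dz":0,"rx":0,"ry":0,"rz":0}]' -1
python3 - <<'E'
from h import *
f=vision.grab_frame("wrist"); t=f["frame"][100:300,220:420,::-1]; cv2.imwrite("pics/p_wrist.png",cv2.resize(t,None,fx=3,fy=3,interpolation=cv2.INTER_CUBIC))
f=vision.grab_frame("scene"); t=f["frame"][250:350,185:285,::-1]; cv2.imwrite("pics/p_sc.png",cv2.resize(t,None,fx=6,fy=6,interpolation=cv2.INTER_CUBIC))
E
```

```text
time: 16.77
eef_pos: [0.507, 0.2142, 0.1144]
ee_rot: [-0.001, 0.999, -0.038, 0.007]
force: [-0.0, -0.2, 0.4]
finger_gap: 0.0073
```

View pics/p_sc.png

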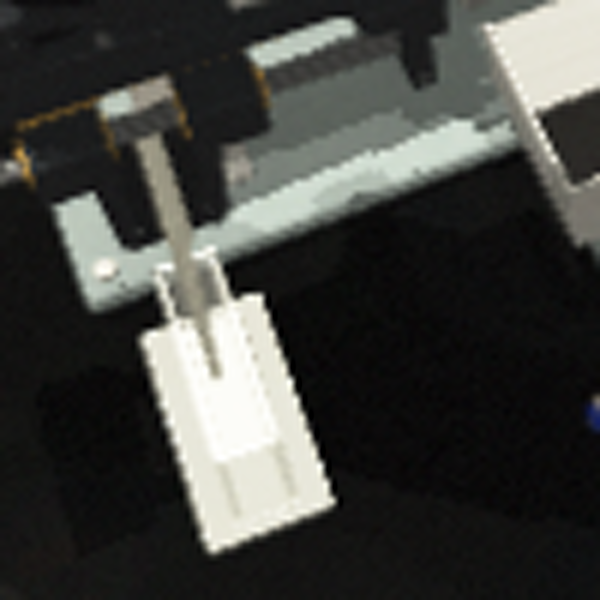

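View pics/p_wrist.png

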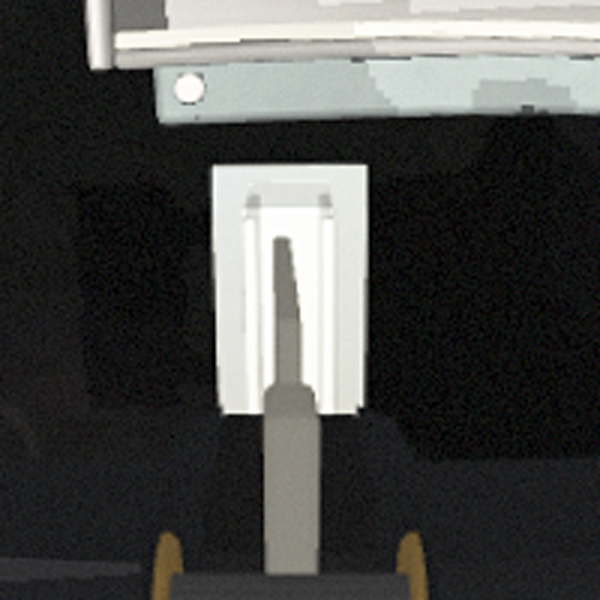

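```bash
python3 -m creep '[{"dx":-8,"dy":-0.5,"dz":0,"rx":0,"ry":-0.015,"rz":0},{"dx":0,"dy":0,"dz":3,"rx":0,"ry":0,"rz":0},{"dx":0,"dy":0,"dz":3,"rx":0,"ry":0,"rz":0},{"dx":0,"dy":0,"dz":0,"rx":0,"ry":0,"rz":0}]' -1
```

```text
time: 17.2
eef_pos: [0.5, 0.2163, 0.111]
ee_rot: [-0.003, 0.999, -0.038, 0.001]
force: [-0.2, -0.4, -1.5]
finger_gap: 0.0076
```

```bash
python3 -m creep '[{"dx":-1,"dy":0.5,"dz":6,"rx":0.004,"ry":-0.002,"rz":0},{"dx":-1,"dy":0.5,"dz":6,"rx":0,"ry":-0.002,"rz":0},{"dx":-1,"dy":0,"dz":6,"rx":0,"ry":-0.002,"rz":0},{"dx":-1,"dy":0,"dz":6,"rx":0,"ry":-0.002,"rz":0}]' -1
python3 - <<'E'
from h import *
f=vision.grab_frame("wrist"); t=f["frame"][100:300,220:420,::-1]; cv2.imwrite("pics/q_wrist.png",cv2.resize(t,None,fx=3,fy=3,interpolation=cv2.INTER_CUBIC))
E
```

```text
time: 17.53
eef_pos: [0.4967, 0.2161, 0.0861]
ee_rot: [-0.005, 0.999, -0.038, -0.002]
force: [0.3, -1.2, -0.4]
finger_gap: 0.0071
```

View pics/q_wrist.png

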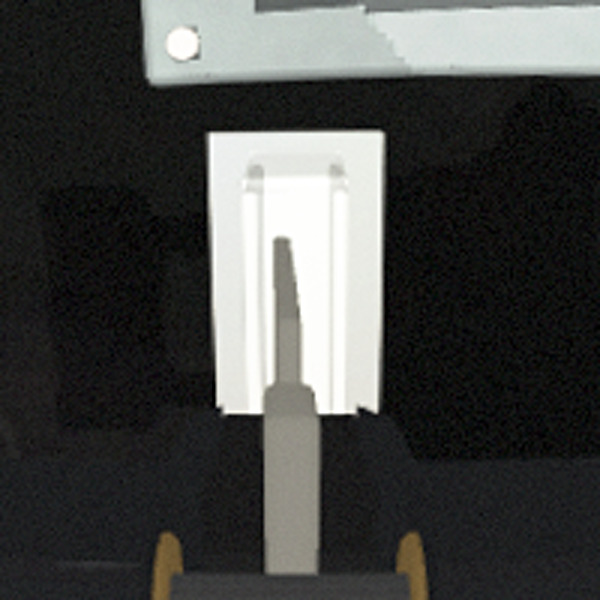

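```bash
python3 -m creep '[{"dx":1,"dy":2.5,"dz":0,"rx":-0.01,"ry":0.002,"rz":0},{"dx":0,"dy":0,"dz":7,"rx":0,"ry":0,"rz":0},{"dx":-1,"dy":0,"dz":7,"rx":0,"ry":0,"rz":0},{"dx":-1,"dy":0,"dz":6,"rx":0,"ry":-0.002,"rz":0}]' -1
python3 -m creep '[{"dx":0,"dy":0,"dz":5,"rx":0,"ry":0,"rz":0},{"dx":0,"dy":0,"dz":4,"rx":0,"ry":0,"rz":0},{"dx":0,"dy":0,"dz":3,"rx":0,"ry":0,"rz":0}]' -1
```

```text
time: 17.92
eef_pos: [0.4948, 0.2132, 0.0632]
ee_rot: [0.0, 0.999, -0.038, -0.003]
force: [1.2, 0.6, -0.5]
finger_gap: 0.0073
time: 18.17
eef_pos: [0.4954, 0.2143, 0.0509]
ee_rot: [-0.0, 0.999, -0.038, -0.002]
force: [-13.3, 0.6, 48.9]
finger_gap: 0.0075
```

```bash
python3 -m creep '[{"dx":0,"dy":0,"dz":-1,"rx":0,"ry":0,"rz":0},{"dx":0,"dy":0,"dz":0,"rx":0,"ry":0,"rz":0}]' -1; python3 -m creep '[{"dx":0,"dy":0,"dz":0,"rx":0,"ry":0,"rz":0},{"dx":0,"dy":0,"dz":0,"rx":0,"ry":0,"rz":0},{"dx":0,"dy":0,"dz":0,"rx":0,"ry":0,"rz":0},{"dx":0,"dy":0,"dz":0,"rx":0,"ry":0,"rz":0},{"dx":0,"dy":0,"dz":0,"rx":0,"ry":0,"rz":0}]' 0.1
python3 - <<'E'
from h import *
f=vision.grab_frame("wrist"); t=f["frame"][:,:,::-1]; cv2.imwrite("pics/r_wrist.png",t)
E
```

```text
time: 18.33
eef_pos: [0.4957, 0.2157, 0.0524]
ee_rot: [-0.001, 0.999, -0.038, -0.002]
force: [-0.2, 0.3, -0.8]
finger_gap: 0.0076
time: 18.75
eef_pos: [0.4952, 0.2153, 0.0516]
ee_rot: [-0.001, 0.999, -0.038, -0.003]
force: [0.4, 0.4, -0.1]
finger_gap: 0.039
```

View pics/r_wrist.png

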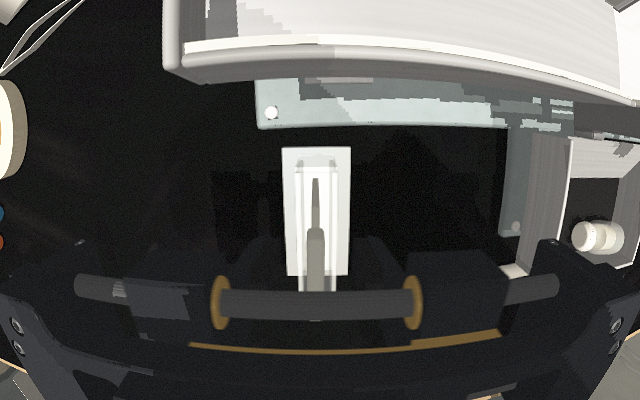

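```bash
python3 -m creep '[{"dx":0,"dy":0,"dz":-8,"rx":0,"ry":0,"rz":0},{"dx":0,"dy":0,"dz":-15,"rx":0,"ry":0,"rz":0},{"dx":0,"dy":0,"dz":-20,"rx":0,"ry":0,"rz":0},{"dx":0,"dy":0,"dz":-25,"rx":0,"ry":0,"rz":0},{"dx":0,"dy":0,"dz":-30,"rx":0,"ry":0,"rz":0},{"dx":0,"dy":0,"dz":-35,"rx":0,"ry":0,"rz":0},{"dx":-20,"dy":0,"dz":-35,"rx":0,"ry":0,"rz":0},{"dx":-25,"dy":-20,"dz":-10,"rx":0,"ry":0,"rz":0},{"dx":-25,"dy":-30,"dz":0,"rx":0,"ry":0,"rz":0},{"dx":0,"dy":-30,"dz":0,"rx":0,"ry":0,"rz":0},{"dx":0,"dy":0,"dz":0,"rx":0,"ry":0,"rz":0},{"dx":0,"dy":0,"dz":0,"rx":0,"ry":0,"rz":0}]'
python3 - <<'E'
from h import *
f=vision.grab_frame("scene"); t=f["frame"][190:350,175:355,::-1]; cv2.imwrite("pics/s_sc.png",cv2.resize(t,None,fx=3.7,fy=3.7,interpolation=cv2.INTER_CUBIC))
f=vision.grab_frame("wrist"); cv2.imwrite("pics/s_wrist.png",f["frame"][:,:,::-1])
f=vision.grab_frame("top"); t=f["frame"][170:290,170:350,::-1]; cv2.imwrite("pics/s_top.png",cv2.resize(t,None,fx=4.4,fy=4.4,interpolation=cv2.INTER_CUBIC))
E
```

```text
time: 19.8
eef_pos: [0.4302, 0.3015, 0.2459]
ee_rot: [-0.002, 0.999, -0.04, -0.001]
force: [0.2, -0.4, 0.8]
finger_gap: 0.0482
```

View pics/s_sc.png

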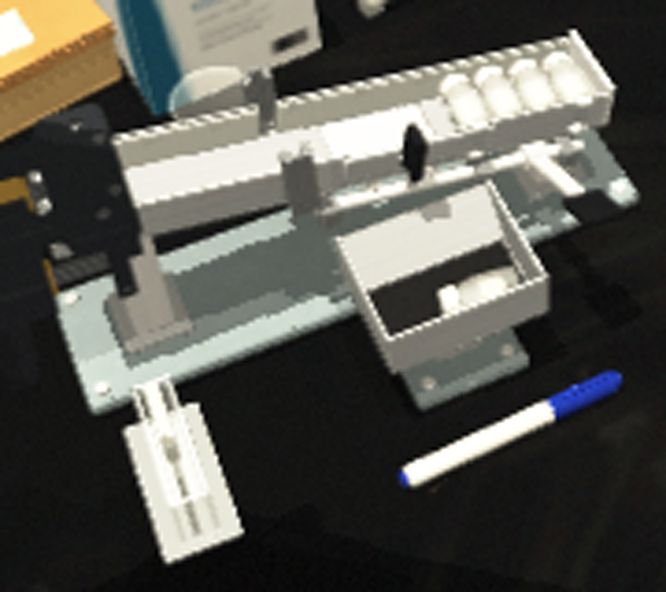

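View pics/s_wrist.png

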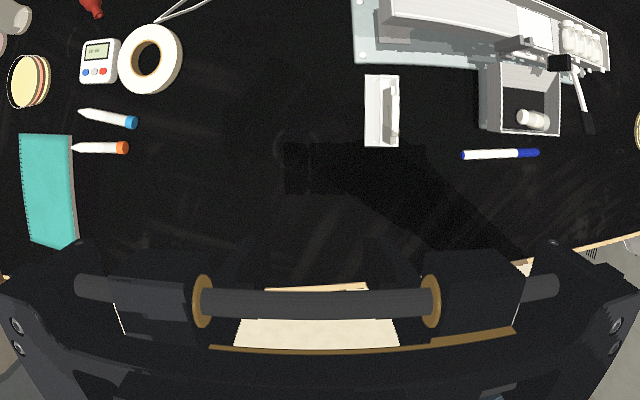

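View pics/s_top.png

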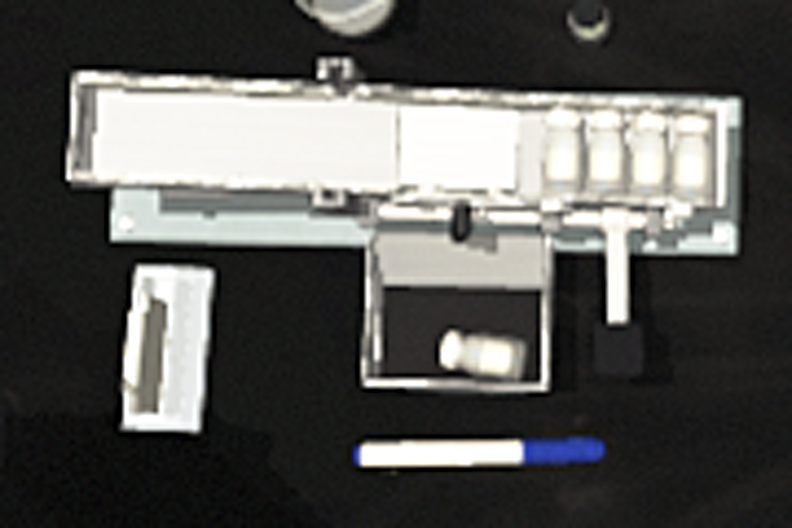

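```bash
python3 - <<'E'
from h import *
import numpy as np
a=vision.grab_frame("scene")["frame"][285:345,200:260,::-1]
b=vision.grab_frame("top")["frame"][225:275,190:225,::-1]
c=vision.grab_frame("wrist")
pickle.dump({k:c[k] for k in c if k!="frame"},open("s_wrist.pkl","wb"))
d=c["frame"][65:155,350:415,::-1]
o=np.zeros((400,800,3),np.uint8)
for i,(im,w) in enumerate(((a,265),(b,265),(d,265))):
    s=min(w/im.shape[1],400/im.shape[0]); r=cv2.resize(im,None,fx=s,fy=s,interpolation=cv2.INTER_CUBIC); o[:r.shape[0],i*267:i*267+r.shape[1]]=r; print(s)
cv2.imwrite("pics/t.png",o)
for X in ((.4985,.2125,.079),(.4985,.2125,.003),(.4985,.2125,.045)):
    print([proj(n,np.array(X)) for n in("scene","top")])
E
```

```text
4.416666666666667
7.571428571428571
4.076923076923077
[array([218.84255291, 298.95000953]), array([201.36566297, 247.13324124])]
[array([225.13949946, 319.2128415 ]), array([208.6883198, 248.6627785])]
[array([221.74825266, 308.30020891]), array([204.75358574, 247.84090162])]
```

View pics/t.png

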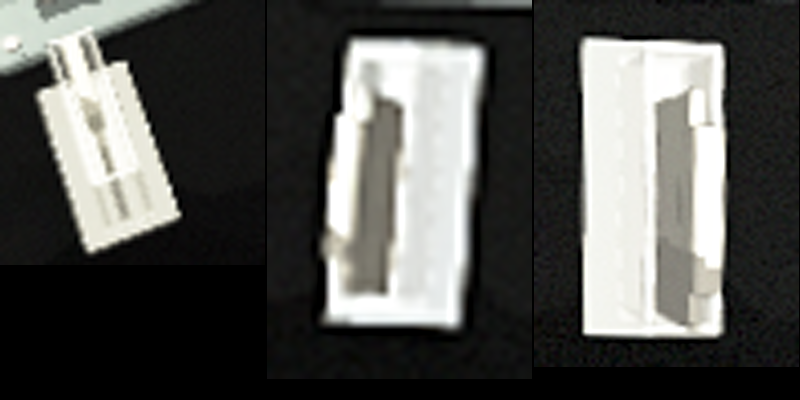

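```bash
python3 - <<'E'
from h import *
for u in (563,605,650,692):
    p=plane("top",tz(u,150),.098); print((p[:2]-[.597,.06]).round(4))
s=sensors.get_state(); print(s["time"],s["force"])
from workcell import hand_in
print(hand_in())
E
```

```text
[-0.0022 -0.0744]
[-0.0026 -0.0966]
[-0.0029 -0.1204]
[-0.0033 -0.1425]
20.1 [-1.0821135   0.06883133  0.51735479]
the job is handed in; nothing more can be done
None
```

The job is done and handed in at about 20 s of the 54 s allowed. No verdict was reported.

- **Shutter, opening:** I pushed it until it stopped against about 15 N, and the wrist picture showed the window open.
- **Jammed vial:** I pressed the lever to its stop (about 65 N downward at the end) and let it up. The pictures show the vial lying in the reject tray and the paddle flush.
- **Shutter, closing:** I pushed it back to its stop, again about 15 N. The tab ended a few millimetres past where it started, which fits it having begun slightly open.
- **Gate plate:** I lifted it out and set it in the clear holder; it was on the pocket floor when I let go. It is about 4 mm off centre lengthwise and looks near upright.
- **Four vials:** They lie closed up at the end stop. The last one is at feeder y of about -0.074 m, against the limit of -0.064 m, and the spacing is about 22–24 mm.
- **Bystanders:** They showed no visible movement in the last pictures. I compared them by eye, not by measurement.

**Disagreements and doubts**
- **Tool drift:** The tool drifted up to about 8 mm in x on downward moves, so I corrected it before pressing the lever and before inserting the plate.
- **Plate contact:** The plate touched down in the holder with about 49 N on the wrist, which is within the limit but more than I intended.
- **Not measured:** I read the plate's lean and the height of its lower edge from the pictures only.

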